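# Gauge the locator blocks and clip the good ones onto the cassette rail

### The job

Clear whatever lies on the mounting rail (hex-key set, perhaps a loupe) onto the open bench. Check the white locator blocks one after another from left to right with the dial depth gauge: press its base down flat across the block's slot and read the depth. Clip every block whose slot is deeper than 10 mm onto the rail (hook its lip under one edge, rock it down until the sprung foot snaps in under the other), lay the blocks with shallower slots in the reject tray, and set the gauge back on its stand.

Things in the scene. Friction and masses are not known exactly. Their poses are not given: they have to be found in the camera images.
- block_1a_mid (a point): White locator block, left-hand one of the row (or 1b is: only one of the two is present). 96 (its x) x 56 (y) x 57 mm (z), 0.2-0.31 kg; point = its centre, 28.5 mm above its underside. All blocks look alike but for slot depth. Each starts upright on the bench, hook end (+x) away from the robot. All block sizes below are from the block's centre line (x) and its underside (z).
- block_1a_foot (a joint): block_1a's foot, outward travel in m: 0 = nose sprung in (free, or snapped in), to 0.010. 2 N to start it, 4 N at 5 mm; about 10 N of downward push above it makes it pass the rail's edge
- block_1b_mid (a point): Block like 1a, in its place. SLOT across the top, along y at x = 0: 14 mm wide, about 13 or about 7 mm deep (any block may be either), with a flat land 41 mm long on each side, z = 57. Grip the block across its 56 mm width. SEAT: flat underside of the body at z = 17; only hook and foot reach lower.
- block_1b_foot (a joint): block_1b's foot, outward travel in m: 0 = nose sprung in (free, or snapped in), to 0.010. 2 N to start it, 4 N at 5 mm; about 10 N of downward push above it makes it pass the rail's edge
- block_2a_mid (a point): Block like 1a, second from the left (or 2b is). HOOK, rigid, at the +x end below the seat: leg from x = 31.5 to 48 mm, toe pointing inward to x = 24, z = 0 to 8, so a gap 9 mm high between toe and seat takes the rail's 5 mm edge.
- block_2a_foot (a joint): block_2a's foot, outward travel in m: 0 = nose sprung in (free, or snapped in), to 0.010. 2 N to start it, 4 N at 5 mm; about 10 N of downward push above it makes it pass the rail's edge
- block_2b_mid (a point): Block like 1a, in the place of 2a. SPRUNG FOOT at the -x end below the seat: steel nose 34 mm wide (y), tip at x = -25, flat on top at z = 10, its inner face sloping outward below that to x = -30 at z = 0; slides outward when pushed over an edge and springs back. Fixed housing behind it from x = -33 to -48.
- block_2b_foot (a joint): block_2b's foot, outward travel in m: 0 = nose sprung in (free, or snapped in), to 0.010. 2 N to start it, 4 N at 5 mm; about 10 N of downward push above it makes it pass the rail's edge
- block_3a_mid (a point): Block like 1a, third from the left, or absent. TO FIT: hold the block with the foot end about 20 degrees up, toe outside and below the rail's far edge, draw it about 10 mm back so that the toe goes under, lower the foot end and press on the top above the foot until the foot snaps in.
- block_3a_foot (a joint): block_3a's foot, outward travel in m: 0 = nose sprung in (free, or snapped in), to 0.010. 2 N to start it, 4 N at 5 mm; about 10 N of downward push above it makes it pass the rail's edge
- rail: Fixed rail, 370 mm along its y; origin under its centre, on the bench. Steel strip on top, 60 wide (x = -30 to 30) and 5 mm thick, top face 40 mm up, overhangs the 28 mm web by 16 mm each side; base plate 92 wide, 8 thick, so 27 mm free under the overhang. A block fitted for good at y = 120 to 176 mm shows how they sit, hook at +x, centre 51.5 mm above the bench; new ones go anywhere else along it
- hex_key_mid (a point): Loose folding hex-key set, red bar with a black top, 85 (its y) x 22 (x) x 18 mm, 50 g; point 8 mm above its underside. Starts lying lengthways on top of the rail
- loupe_mid (a point): Loose round loupe, clear foot and black top, 34 mm across, 42 mm high; point = its centre, 21 mm above its underside. If present, it starts standing on top of the rail, beside the hex keys; otherwise absent
- gauge_mid (a point): Loose dial depth gauge, 0.25 kg; point = middle of its body, 34 mm above the base's underside. Steel base 70 (its x) x 24 (y) x 10 mm; grey body 26 (x) x 24 (y) mm above it, to 68 mm (grip across y), a button rod to 81 mm; dial 46 mm across on its -x side, 15 to 26 mm out, centre 42 mm up. A 6 mm wide sprung probe stands 18 mm out under the middle of the base
- probe (a joint): Probe pushed in, m: 0 = free, 0.018 = flush with the base. With the base flat on both lands, slot depth = 0.018 - this. Spring 1.7 N at first, 3.1 N in a deep slot, 4.8 N in a shallow one: the gauge's weight will not seat it, press it down. Needle: depth 0 points up, 18 degrees a mm clockwise seen from the -x side; black limit mark at 10 mm (straight down)
- gauge_stand: Fixed grey stand the gauge starts on, 96 (its x) x 46 mm; origin under its centre. The gauge's base lies along x, its ends on two cheeks 35 mm above this origin, 48 mm apart so that the probe hangs free; lips 7 mm high with sloped inner faces stand 3.5 mm beyond the base's ends
- reject_tray: Fixed open grey tray for rejects, 220 (its x) x 150 mm, walls 4 mm thick and 18 mm high, floor 4 mm; origin under its centre. It and the gauge stand are on the drain tray, a steel plate whose top is 6 mm above the bench (z = 0.006), right of y = -0.10; which of them is farther right varies

How it is judged:
By the outcome, as a careful person would: the job done as asked, in the order asked, and still so for the second after the job is handed in, with the robot touching nothing.
Of block_3a, loupe only 1 to 2 are there at a start; the rules pass over those that are not, and their reading is None.
Of block_1a, block_1b only 1 to 1 are there at a start; the rules pass over those that are not, and their reading is None.
Of block_2a, block_2b only 1 to 1 are there at a start; the rules pass over those that are not, and their reading is None.
At some moment in a run one of block_1a, block_1b, block_2a, block_2b, block_3a, hex_key may be knocked a few centimetres aside while the robot is not near it.
Once in a run the grip may slacken for a moment while it holds something.
It also fails if it takes over 210 s, if anything falls off the work surface, if the arm or the gripper's body presses on something with over 40 N, if the wrist force passes 120 N, or if a joint passes its speed limit or range.

### The arm

A 7-joint arm with a two-finger parallel gripper is mounted at the origin on a cart in front of the work surface, level with it; the furniture and walls round the work are solid. World frame = base frame: x ahead of the robot, y to its left, z up, the work surface at z = 0. Lengths are in m, angles in rad, forces in N, time in s.
With the tool pointing down it reaches from about 0.425 to 0.875 m from the base axis. Payload 8.4 kg.
Tool frame: the origin (TCP) lies at the very end of the fingers, on their centre line; the grasp point (between the pads) lies 19 mm behind it; z points along the fingers, y is the line along which they close (so a half turn about z gives the same grasp; the last joint's range is limited). The gripper opens to 87 mm and grips with 3 to 60 N. Pads are 19 mm wide; open, the fingers measure 117 mm over their backs; the gripper's body (75 mm by 190 mm) begins 51 mm behind the grasp point.
Start: joints at [1.237, 0.333, 0.04, 1.465, -0.013, 1.343, -0.059], TCP at [0.151, -0.632, 0.223] pointing down, gripper open.
Joint ranges: [-2.58, 2.58], [-0.38, 2.09], [-1.3, 1.39], [0.25, 2.4], [-1.5, 4.64], [0.08, 2.09], [-2.65, 2.65]. Speed limits (rad/s): [2.22, 2.22, 2.79, 2.79, 3.14, 3.14, 3.14].

### API

Orientations are given as a 3x3 rotation matrix whose columns are the frame's x, y, z axes.
In Python, from rig import telemetry, vision, ticket gives the robot as it stands.
- The arm moves only by the tool servo_tool, never from a script. Its argument "commands" is a list of rows, each a list of 7 numbers: the shift along the world's x, y, z normalised to -1 to 1, where 1 is 300 mm, then the turn, a rotation vector about the world's x, y, z normalised to -1 to 1, where 1 is 60 degrees, then the opening, from 0 (shut) to 1 (fully open). A call has 1 to 8 rows; each row is the pose to reach, as a shift and turn from the pose commanded when the call began; what a row does not reach only later rows make up. A row lasts 1/12 s, in which the tool goes at most 41.7 mm and 7.16 degrees, less where a joint would pass 70% of its speed; a pose out of reach is approached as far as the arm can. A call with a number of a shift or a turn outside -1 to 1 is refused whole. A call with a gripper value outside its range is refused whole. The fingers move at their own pace and stop on an object; "force" is the grip in N (left out, the last holds). Time passes only in rows, so rows that repeat a pose let the fingers close. It gives the time, the measured TCP pose, the force, the opening and the grip force at its end, in the units of the state.
- telemetry.sense(): the state, without advancing time (a new reading comes with each control period).
- vision.read_camera(name): name is "side" or "top" or "wrist"; returns (picture, depth): 420x560x3 uint8, red, green, blue; 420x560 float32, m along the optical axis (not along the pixel's ray), 0 where there is no reading.
- vision.camera_model(name): a dict with "fx", "fy", "cx", "cy" (pixels), "position" and "attitude" of the camera in the world. Camera axes: x right, y up, looking along -z (the intrinsics and any distortion apply to the point x, -y, -z); pixel columns grow to the right and rows downward; lengths in m; the calibration is good to about 2 mm. A picture is of the moment at which its call begins: read the wrist's pose just before it. camera_model takes no time and is no camera call; for the wrist camera it gives the pose at the moment of the call.
- ticket.close_job(): hands the job in; it is judged then, once.
The state is a dict: "time_s": time; "joint_positions": joint angles; "dq": joint speeds; "tau": joint torques, N m; "tcp_pos": TCP position; "tool_rot": TCP orientation; "contact_force": force on the tool from outside, world axes, zero at the start; "moment": the same for the moment, N m; "grip_width": finger opening in m; "finger_force": force on a finger pad.
Only numpy, scipy, OpenCV 4.12 (cv2) and the standard library are available. Lean on these libraries where they do the work, as an engineer would, in place of code of your own. Each camera call takes 0.05 s, during which the arm holds its last target. There are 200 camera calls.

## Working session

There is one attempt and no reset: what is moved stays moved. The work goes in short steps, Python scripts to look and compute and a tool call to move; the robot and the scene stay as the last step left them, time stands still between calls to the robot, and variables do not carry over. Pictures are saved under pics/ and viewed, at most 14 in all, crops included, and the job is handed in when it is done.

Besides the shell and the picture viewer there is one more tool, called after "Request:" by a JSON object that holds its "api" and its "payload". servo_tool: Moves the arm, as the interface text tells. Scaled input: -1 to 1 covers 300 mm each way for a shift and 60 degrees each way for a turn. Its arguments: {"type":"object","properties":{"commands":{"type":"array","items":{"type":"array","items":{"type":"number"}}},"force":{"type":"number"}},"required":["commands"]}

```bash
ls; mkdir -p pics
python3 - <<'E'
from rig import telemetry, vision
import cv2,numpy as np
s=telemetry.sense(); print({k:np.round(v,3).tolist() for k,v in s.items()})
for n in ["top","side"]:
    m=vision.camera_model(n); print(n,{k:(np.round(v,4).tolist() if not isinstance(v,str) else v) for k,v in m.items()})
    p,d=vision.read_camera(n); cv2.imwrite(f"pics/{n}0.png",p[:,:,::-1]); np.save(f"{n}0.npy",d); print((d>0).mean())
E
```

```text
pics
{'time_s': 0.0, 'joint_positions': [1.237, 0.334, 0.04, 1.466, -0.013, 1.343, -0.059], 'dq': [0.0, -0.001, -0.001, -0.002, -0.002, -0.0, 0.001], 'tau': [0.0, -65.636, 1.335, -40.38, -0.06, 0.045, 0.0], 'tcp_pos': [0.151, -0.632, 0.222], 'tool_rot': [[0.973, 0.233, -0.0], [0.233, -0.973, 0.002], [-0.0, -0.002, -1.0]], 'contact_force': [-0.149, -0.507, 0.401], 'moment': [0.026, 0.065, 0.01], 'finger_force': 0.0, 'grip_width': 0.087}
top {'fx': 391.3617, 'fy': 391.3617, 'cx': 274.6592, 'cy': 210.2721, 'position': [0.4181, -0.0553, 0.9912], 'attitude': [[0.0254, 0.9882, -0.151], [-0.9997, 0.026, 0.0022], [0.0061, 0.1508, 0.9885]]}
0.9959778911564626
side {'fx': 399.8738, 'fy': 399.8738, 'cx': 274.7616, 'cy': 210.5245, 'position': [0.5274, -0.7013, 0.6818], 'attitude': [[0.9987, 0.0281, -0.0425], [-0.0504, 0.6681, -0.7424], [0.0076, 0.7435, 0.6686]]}
0.9960671768707483
```

View pics/top0.png

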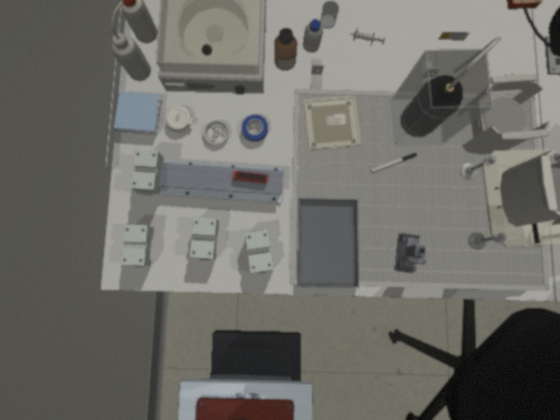

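View pics/side0.png

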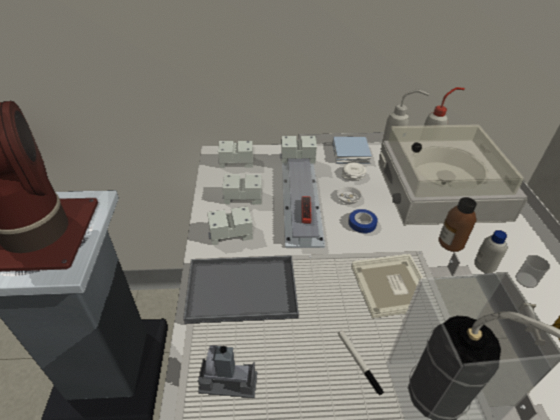

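```bash
cat > h.py <<'E'
import numpy as np, cv2
from rig import telemetry, vision
def cloud(n,save=None):
    m=vision.camera_model(n); p,d=vision.read_camera(n)
    if save: cv2.imwrite(f"pics/{save}.png",p[:,:,::-1])
    v,u=np.mgrid[:420,:560]
    c=np.stack([(u-m['cx'])/m['fx']*d,-(v-m['cy'])/m['fy']*d,-d],-1)
    w=c@np.array(m['attitude']).T+m['position']; w[d==0]=np.nan
    return p,w
def sel(w,x,y,z):
    with np.errstate(invalid='ignore'):
        return (w[...,0]>x[0])&(w[...,0]<x[1])&(w[...,1]>y[0])&(w[...,1]<y[1])&(w[...,2]>z[0])&(w[...,2]<z[1])
def rect(pts): # centre, (long,short), yaw deg of long side
    (c,(a,b),t)=cv2.minAreaRect((pts[:,:2]*1000).astype(np.float32))
    if a<b: a,b,t=b,a,t+90
    t=(t+90)%180-90
    return np.round(c,1),np.round((a,b),1),round(t,1)
def blobs(w,x,y,z,nmin=25):
    m=sel(w,x,y,z).astype(np.uint8)
    n,l=cv2.connectedComponents(m,connectivity=8)
    for i in range(1,n):
        q=w[l==i]
        if len(q)>=nmin: print(len(q),*rect(q),'z',np.round(np.percentile(q[:,2],[5,50,95])*1000,1),'med',np.round(np.median(q[:,:2],0)*1000,1))
E
python3 - <<'E'
from h import *
for n in ["top","side"]:
    p,w=cloud(n)
    print(n,"bench",np.nanmedian(w[...,2][sel(w,(.3,.9),(.0,.4),(-.03,.03))]))
    print("blocks");blobs(w,(.3,.52),(-.1,.5),(.045,.075))
    print("rail");blobs(w,(.45,.8),(-.1,.5),(.03,.05))
    print("onrail");blobs(w,(.45,.8),(-.1,.5),(.05,.1))
    print("tray");blobs(w,(.3,.6),(-.4,-.08),(.013,.04))
    print("gauge");blobs(w,(.3,.6),(-.6,-.3),(.03,.06)); blobs(w,(.3,.6),(-.6,-.3),(.06,.2),8)
E
```

```text
top bench 0.0019504181093560335
blocks
615 [410.2 421.2] [219.6   4.9] -0.2 z [46.7 59.7 73.4] med [406.  421.2]
1013 [469.  275.6] [95.6 58. ] 0.1 z [49.7 57.8 60.9] med [468.8 273.8]
716 [481. 113.] [77.6 56.2] -1.9 z [46.4 58.1 61.1] med [476.9 112.3]
872 [462.1 -22. ] [95.6 55.7] 9.7 z [46.4 58.1 60.9] med [462.1 -21.8]
rail
555 [625.3 420.8] [348.9   5.9] -0.1 z [31.3 40.1 48.9] med [617.6 421.1]
107 [729.9 369.3] [139.4   5.5] 0.4 z [30.7 35.2 38.8] med [727.6 368.5]
247 [782.1 306.8] [102.7  34.7] 89.4 z [30.1 31.  33.3] med [781.3 304.7]
2699 [648.3 105.9] [363.9  98.2] -88.3 z [38.2 41.4 44.4] med [637.2  99.4]
161 [503.3 112.1] [66.5 56. ] -2.0 z [36.1 44.7 47.8] med [490.9 106.4]
81 [483.5 248.7] [65.8  3.6] -1.0 z [30.7 40.9 49.4] med [482.8 248.1]
132 [462.7 -21.9] [54.4 13.4] -80.2 z [42.5 44.9 47.1] med [462.5 -22.2]
onrail
1566 [624.9 421.2] [349.5   5.1] -0.1 z [52.7 76.3 97.7] med [616.7 421.1]
1105 [648.3 257.3] [97.1 57.1] -2.6 z [58.  80.7 83.8] med [647.3 253.6]
315 [642.5   5.8] [84.6 22.4] 85.4 z [53.1 58.4 61.8] med [641.4   4.9]
407 [517.5 111.7] [56.3 40.8]
[... 2162 characters left out ...]
4 110. ]
248 [515.8 110.2] [58.7 39.9] 87.6 z [53.1 56.6 58.7] med [515.  105.6]
228 [641.4   3.1] [85.5 21.9] 85.2 z [52.3 56.1 59. ] med [6.407e+02 5.000e-01]
327 [487.6 -18.7] [59.4 40.7] -79.5 z [52.2 56.7 58.6] med [488.4 -23.2]
38 [453.6 -34.1] [41.4  7. ] -88.4 z [52.9 56.3 59.2] med [452.6 -42.1]
tray
1293 [ 488.8 -192.6] [220.3 153.3] 0.6 z [13.9 21.7 25.1] med [ 483.9 -224.7]
52 [ 514.6 -385. ] [26.7  4.1] 82.4 z [13.3 15.1 36.1] med [ 513.4 -385.8]
187 [ 464.9 -392.6] [46.  14.7] -1.5 z [13.2 14.5 25.9] med [ 461.  -393.1]
gauge
820 [ 468.  -386.9] [88.6 40.6] -7.8 z [34.5 46.3 53.1] med [ 484.9 -396.1]
798 [ 461.5 -388.6] [41.8 39.5] 82.1 z [ 66.7 101.2 119.6] med [ 462.2 -396.3]
```

Request:
{"api": "servo_tool", "payload": {"commands": [[0.6, 0.7, 0.2, 0, 0, 0.6, 1], [0.6, 0.7, 0.2, 0, 0, 0.6, 1], [0.6, 0.7, 0.2, 0, 0, 0.6, 1], [0.6, 0.7, 0.2, 0, 0, 0.6, 1], [0.6, 0.7, 0.2, 0, 0, 0.6, 1], [0.6, 0.7, 0.2, 0, 0, 0.6, 1], [0.6, 0.7, 0.2, 0, 0, 0.6, 1], [0.6, 0.7, 0.2, 0, 0, 0.6, 1]]}}

```text
time_s: 0.87
tcp_pos: [0.3373, -0.4165, 0.2846]
tool_rot: [[0.643, 0.766, 0.004], [0.766, -0.643, -0.0], [0.002, 0.003, -1.0]]
contact_force: [1.2, -0.7, 0.1]
grip_width: 0.0869
finger_force: 0.0
```

```bash
cat >> h.py <<'E'
def st():
    s=telemetry.sense(); R=np.array(s['tool_rot'])
    print('t',round(s['time_s'],2),'tcp',np.round(np.array(s['tcp_pos'])*1000,1),'yaw',round(np.degrees(np.arctan2(R[1,0],R[0,0])),2),'z',np.round(R[:,2],3),'F',np.round(s['contact_force'],1),'w',round(s['grip_width']*1000,1),'ff',round(s['finger_force'],1),'q7',np.round(s['joint_positions'][6],2))
    return s
E
python3 - <<'E'
from h import *
st()
for n in ["top","side"]:
    p,w=cloud(n)
    print(n)
    def edge(x,y,z):
        q=w[sel(w,x,y,z)]
        return q
    # strip plane points, row-wise extents binned along y
    L=[]
    for y in np.arange(-.06,.21,.03):
        q=edge((.59,.71),(y,y+.03),(.037,.0435))
        if len(q)>10: L.append((y+.015,*np.percentile(q[:,0],[2,98]),np.median(q[:,2])))
    L=np.array(L);print(np.round(L*1000,1))
    a=np.polyfit(L[:,0],L[:,1],1);b=np.polyfit(L[:,0],L[:,2],1);print('edges slope deg',np.degrees(np.arctan(-np.array([a[0],b[0]]))),'x at y=.1',np.polyval(a,.1),np.polyval(b,.1))
    for nm,x,y,z in [('b1',(.39,.55),(.2,.34),(.0535,.063)),('b2',(.39,.57),(.05,.17),(.0535,.063)),('b3',(.39,.55),(-.09,.04),(.0535,.063)),('fix',(.58,.72),(.2,.32),(.077,.09)),('hex',(.59,.70),(-.06,.06),(.0525,.07))]:
        q=edge(x,y,z); print(nm,len(q),*rect(q),round(np.median(q[:,2])*1000,1))
    q=w[sel(w,(.45,.85),(-.1,.02),(-.02,.07))];
E
```

```text
t 0.87 tcp [ 337.3 -416.5  284.6] yaw 50.02 z [ 0.004 -0.    -1.   ] F [ 1.2 -0.7  0.1] w 86.9 ff 0.0 q7 0.1
top
[[-45.  606.  664.3  41.1]
 [-15.  607.5 666.   41.1]
 [ 15.  607.9 667.5  41.1]
 [ 45.  609.5 667.6  40.9]
 [ 75.  611.  668.9  41.1]
 [105.  612.3 670.8  41. ]
 [135.  613.9 672.   41.3]
 [165.  615.5 672.4  41.3]
 [195.  616.7 673.6  41.2]
 [225.  616.5 675.5  41.4]]
edges slope deg [-2.45196057 -2.24143751] x at y=.1 0.6120911020170698 0.6702636620486201
b1 843 [469.  275.3] [95.7 56.6] 0.2 58.4
b2 807 [490.  112.6] [95.4 56.5] -2.5 58.4
b3 810 [462.3 -21.9] [95.9 55.9] 9.7 58.4
fix 805 [648.5 257.5] [96.7 57.1] -2.7 81.4
hex 304 [642.8   5.7] [84.3 22.3] 84.5 58.3
side
[[-45.  605.  662.6  39.8]
 [-15.  605.5 664.   39.7]
 [ 15.  607.5 665.4  39.8]
 [ 45.  608.5 666.4  39.7]
 [ 75.  609.9 667.4  39.7]
 [105.  611.6 668.8  39.6]
 [135.  612.1 669.9  39.6]
 [165.  614.4 670.8  39.6]
 [195.  615.3 671.4  39.6]
 [225.  604.3 690.6  39.8]]
edges slope deg [-1.27456343 -3.96215453] x at y=.1 0.6096269853685269 0.6704291659531165
b1 321 [466.3 272.4] [94.2 56.4] -0.4 56.8
b2 469 [488.6 110.7] [95.5 61.4] -3.5 56.7
b3 621 [460.8 -23.5] [96.2 60.1] 9.1 56.7
fix 320 [647.2 253.6] [94.6 60.6] -2.4 79.7
hex 221 [640.6   3.2] [85.2 21.8] 83.8 56.4
```

Request:
{"api": "servo_tool", "payload": {"commands": [[0.5, 0.7, 0, 0, 0, 0.58, 1], [0.5, 0.7, 0, 0, 0, 0.58, 1], [0.5, 0.7, 0, 0, 0, 0.58, 1], [0.5, 0.7, 0, 0, 0, 0.58, 1], [0.5, 0.7, 0, 0, 0, 0.58, 1], [0.5, 0.7, 0, 0, 0, 0.58, 1], [0.5, 0.7, 0, 0, 0, 0.58, 1]]}}

```text
time_s: 1.55
tcp_pos: [0.4842, -0.2065, 0.2823]
tool_rot: [[0.094, 0.996, 0.001], [0.996, -0.094, 0.002], [0.002, 0.001, -1.0]]
contact_force: [-0.2, 1.4, -0.2]
grip_width: 0.0871
finger_force: 0.0
```

Request:
{"api": "servo_tool", "payload": {"commands": [[0.5, 0.7, -0.1, 0, 0, 0, 0.6], [0.5, 0.7, -0.1, 0, 0, 0, 0.6], [0.5, 0.7, -0.1, 0, 0, 0, 0.6], [0.5, 0.7, -0.1, 0, 0, 0, 0.6], [0.5, 0.7, -0.1, 0, 0, 0, 0.6], [0.5, 0.7, -0.1, 0, 0, 0, 0.6], [0.5, 0.7, -0.1, 0, 0, 0, 0.6], [0.5, 0.7, -0.1, 0, 0, 0, 0.6]]}}

```text
time_s: 2.22
tcp_pos: [0.6319, 0.0005, 0.2505]
tool_rot: [[0.097, 0.995, -0.002], [0.995, -0.097, 0.002], [0.002, -0.003, -1.0]]
contact_force: [-0.8, -0.7, -0.3]
grip_width: 0.053
finger_force: 0.0
```

Run:
```python
from h import *
st()
m=vision.camera_model("wrist");print(np.round(m['position'],3),np.round(m['attitude'],3))
p,w=cloud("wrist","w1")
blobs(w,(.5,.75),(-.2,.3),(.052,.07))
blobs(w,(.5,.75),(-.2,.3),(.034,.047),100)
```

```text
t 2.22 tcp [6.319e+02 5.000e-01 2.505e+02] yaw 84.45 z [-0.002  0.002 -1.   ] F [-0.8 -0.7 -0.3] w 53.0 ff 0.0 q7 -0.31
[0.639 0.073 0.412] [[ 0.995  0.092  0.028]
 [-0.096  0.959  0.265]
 [-0.002 -0.267  0.964]]
2241 [519.1 110.6] [56.2 39.4] 88.0 z [54.7 56.3 57.6] med [519.7 111.7]
1480 [643.2   4.6] [84.3 21.5] 85.3 z [53.5 56.2 58.4] med [643.3   7.3]
489 [503.3 -16.4] [55.9 14.4] -81.0 z [53.1 56.1 57.4] med [505.4 -20.7]
11920 [640.   55.7] [263.9  60.1] 87.7 z [38.  39.3 40.6] med [639.   87.6]
189 [538.  109.2] [55.  3.] 85.2 z [34.7 40.7 46.5] med [538.2 110.4]
198 [509.5 -14.4] [54.8  4.8] -75.8 z [34.9 40.7 46.3] med [509.3 -13.7]
```

View pics/w1.png

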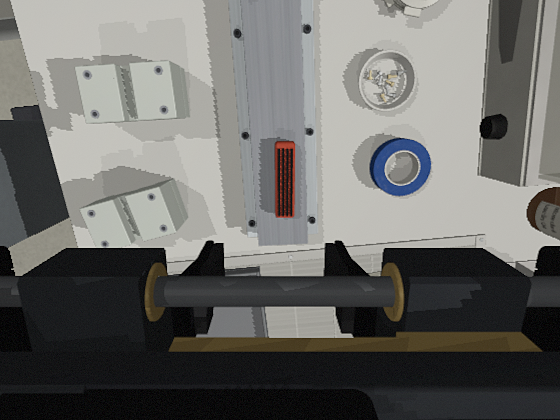

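Request:
{"api": "servo_tool", "payload": {"commands": [[0.033, 0.013, -0.4, 0, 0, 0, 0.6], [0.033, 0.013, -0.4, 0, 0, 0, 0.6], [0.033, 0.013, -0.4, 0, 0, 0, 0.6], [0.033, 0.013, -0.6, 0, 0, 0, 0.6], [0.033, 0.013, -0.68, 0, 0, 0, 0.6], [0.033, 0.013, -0.69, 0, 0, 0, 0.6], [0.033, 0.013, -0.69, 0, 0, 0, 0.6], [0.033, 0.013, -0.69, 0, 0, 0, 0.6]]}}

```text
time_s: 2.93
tcp_pos: [0.6408, -0.0009, 0.0456]
tool_rot: [[0.103, 0.995, -0.001], [0.995, -0.103, -0.001], [-0.001, -0.001, -1.0]]
contact_force: [0.4, 0.5, 0.3]
grip_width: 0.0522
finger_force: 0.0
```

Request:
{"api": "servo_tool", "payload": {"commands": [[0, 0, 0, 0, 0, 0, 0.1], [0, 0, 0, 0, 0, 0, 0.1], [0, 0, 0, 0, 0, 0, 0.1], [0, 0, 0, 0, 0, 0, 0.1], [0, 0, 0, 0, 0, 0, 0.1], [0, 0, 0, 0, 0, 0, 0.1]], "force": 20}}

```text
time_s: 3.43
tcp_pos: [0.6413, 0.0018, 0.0458]
tool_rot: [[0.1, 0.995, 0.0], [0.995, -0.1, -0.0], [-0.0, 0.0, -1.0]]
contact_force: [-1.2, -0.7, 1.0]
grip_width: 0.0213
finger_force: 20.0
```

Request:
{"api": "servo_tool", "payload": {"commands": [[0, 0, 0.1, 0, 0, 0, 0.1], [0, 0, 0.2, 0, 0, 0, 0.1], [0, 0, 0.3, 0, 0, 0, 0.1], [0, 0, 0.3, 0, 0, 0, 0.1]]}}

```text
time_s: 3.77
tcp_pos: [0.6441, 0.0025, 0.1421]
tool_rot: [[0.1, 0.995, 0.008], [0.995, -0.1, 0.0], [0.001, 0.008, -1.0]]
contact_force: [1.6, 0.4, -0.5]
grip_width: 0.0216
finger_force: 20.0
```

Request:
{"api": "servo_tool", "payload": {"commands": [[-0.287, 0.64, 0, 0, 0, 0, 0.1], [-0.287, 0.64, 0, 0, 0, 0, 0.1], [-0.287, 0.64, 0, 0, 0, 0, 0.1], [-0.287, 0.64, 0, 0, 0, 0, 0.1], [-0.287, 0.64, 0, 0, 0, 0, 0.1], [-0.287, 0.64, 0, 0, 0, 0, 0.1], [-0.287, 0.64, 0, 0, 0, 0, 0.1], [-0.287, 0.64, 0, 0, 0, 0, 0.1]]}}

```text
time_s: 4.43
tcp_pos: [0.555, 0.1936, 0.1355]
tool_rot: [[0.099, 0.995, 0.0], [0.995, -0.099, -0.001], [-0.001, 0.0, -1.0]]
contact_force: [0.2, -0.7, -0.7]
grip_width: 0.0215
finger_force: 20.0
```

Request:
{"api": "servo_tool", "payload": {"commands": [[0, 0, -0.1, 0, 0, 0, 0.1], [0, 0, -0.2, 0, 0, 0, 0.1], [0, 0, -0.3, 0, 0, 0, 0.1], [0, 0, -0.38, 0, 0, 0, 0.1], [0, 0, -0.41, 0, 0, 0, 0.1], [0, 0, -0.425, 0, 0, 0, 0.1], [0, 0, -0.425, 0, 0, 0, 0.1]]}}

```text
time_s: 5.02
tcp_pos: [0.5553, 0.1928, 0.0077]
tool_rot: [[0.102, 0.995, -0.001], [0.995, -0.102, -0.0], [-0.0, -0.001, -1.0]]
contact_force: [0.4, 0.2, 0.2]
grip_width: 0.0217
finger_force: 20.0
```

Request:
{"api": "servo_tool", "payload": {"commands": [[0, 0, 0, 0, 0, 0, 0.5], [0, 0, 0, 0, 0, 0, 0.5], [0, 0, 0, 0, 0, 0, 0.5], [0, 0, 0.2, 0, 0, 0, 0.5], [0, 0, 0.5, 0, 0, 0, 0.5], [0, 0, 0.7, 0, 0, 0, 0.5], [0, 0, 0.7, 0, 0, 0, 0.5]]}}

```text
time_s: 5.6
tcp_pos: [0.5548, 0.194, 0.1777]
tool_rot: [[0.1, 0.995, 0.001], [0.995, -0.1, 0.0], [0.001, 0.001, -1.0]]
contact_force: [1.2, -0.2, -0.5]
grip_width: 0.0433
finger_force: 0.0
```

Run:
```python
from h import *
st()
for n in ['top','side']:
    p,w=cloud(n); print(n)
    blobs(w,(.53,.6),(.1,.26),(.008,.03))
    for nm,x,y,z in [('rod',(.4,.53),(-.45,-.3),(.114,.13)),('body',(.4,.53),(-.45,-.3),(.1045,.114)),('base+lips',(.38,.55),(-.46,-.3),(.035,.052))]:
        q=w[sel(w,x,y,z)]; print(nm,len(q),*rect(q),np.round(np.median(q,0)*1000,1))
```

```text
t 5.6 tcp [554.8 194.  177.7] yaw 84.28 z [ 0.001  0.    -1.   ] F [ 1.2 -0.2 -0.5] w 43.3 ff 0.0 q7 -0.67
top
280 [555.5 196.8] [83.8 22.2] 84.0 z [13.  18.1 22. ] med [555.  192.7]
rod 19 [ 469.1 -385.1] [9.8 6.8] -88.6 [ 468.2 -385.9  123.3]
body 155 [ 462.6 -383.3] [39.  26.2] -8.1 [ 462.1 -382.   109.3]
base+lips 266 [ 469.2 -384.8] [88.1 41.5] -7.6 [ 488.1 -379.3   44.7]
side
157 [553.6 193.2] [81.4 21.9] 84.0 z [ 9.9 16.3 19.9] med [553.4 187.5]
rod 44 [ 468.5 -387.9] [10.4  9.6] 20.1 [ 468.9 -388.   121.3]
body 272 [ 462.1 -388. ] [38.3 23.8] -5.0 [ 465.  -389.9  108.5]
base+lips 703 [ 468.2 -386.5] [88.3 41.7] -7.6 [ 486.5 -395.1   46.1]
```

Request:
{"api": "servo_tool", "payload": {"commands": [[-0.1, -0.65, 0.05, 0, 0, -0.77, 0.6], [-0.1, -0.65, 0.05, 0, 0, -0.77, 0.6], [-0.1, -0.65, 0.05, 0, 0, -0.77, 0.6], [-0.1, -0.65, 0.05, 0, 0, -0.77, 0.6], [-0.1, -0.65, 0.05, 0, 0, -0.77, 0.6], [-0.1, -0.65, 0.05, 0, 0, -0.77, 0.6], [-0.1, -0.65, 0.05, 0, 0, -0.77, 0.6]]}}

```text
time_s: 6.28
tcp_pos: [0.5251, -0.004, 0.1909]
tool_rot: [[0.795, 0.607, 0.002], [0.607, -0.795, -0.001], [0.001, 0.002, -1.0]]
contact_force: [0.5, 1.8, -0.0]
grip_width: 0.0522
finger_force: 0.0
```

Request:
{"api": "servo_tool", "payload": {"commands": [[-0.1, -0.65, 0, 0, 0, -0.77, 0.6], [-0.1, -0.65, 0, 0, 0, -0.77, 0.6], [-0.1, -0.65, 0, 0, 0, -0.77, 0.6], [-0.1, -0.65, 0, 0, 0, -0.77, 0.6], [-0.1, -0.65, 0, 0, 0, -0.77, 0.6], [-0.1, -0.65, 0, 0, 0, -0.77, 0.6], [-0.1, -0.65, 0, 0, 0, -0.77, 0.6]]}}

```text
time_s: 6.87
tcp_pos: [0.4945, -0.1988, 0.1905]
tool_rot: [[0.988, -0.153, 0.001], [-0.153, -0.988, -0.001], [0.001, 0.001, -1.0]]
contact_force: [-0.1, 1.1, -0.1]
grip_width: 0.0521
finger_force: 0.0
```

Request:
{"api": "servo_tool", "payload": {"commands": [[-0.087, -0.64, 0, 0, 0, 0, 0.6], [-0.087, -0.64, 0, 0, 0, 0, 0.6], [-0.087, -0.64, 0, 0, 0, 0, 0.6], [-0.087, -0.64, 0, 0, 0, 0, 0.6], [-0.087, -0.64, 0, 0, 0, 0, 0.6], [-0.087, -0.64, 0, 0, 0, 0, 0.6], [-0.087, -0.64, 0, 0, 0, 0, 0.6]]}}

```text
time_s: 7.45
tcp_pos: [0.4682, -0.3901, 0.1901]
tool_rot: [[0.989, -0.145, 0.0], [-0.145, -0.989, -0.0], [0.001, 0.0, -1.0]]
contact_force: [0.6, -0.3, -1.4]
grip_width: 0.0521
finger_force: 0.0
```

Run:
```python
from h import *
st()
p,w=cloud("wrist","w2")
for nm,x,y,z in [('rod',(.4,.53),(-.45,-.3),(.114,.13)),('body',(.4,.53),(-.45,-.3),(.103,.114)),('base+lips',(.38,.55),(-.46,-.3),(.035,.052))]:
        q=w[sel(w,x,y,z)]; print(nm,len(q),*rect(q),np.round(np.median(q,0)*1000,1))
```

```text
t 7.45 tcp [ 468.2 -390.1  190.1] yaw -8.33 z [ 0. -0. -1.] F [ 0.6 -0.3 -1.4] w 52.1 ff 0.0 q7 -1.13
rod 179 [ 469.9 -387. ] [10.4 10.3] -8.3 [ 470.2 -387.1  121.2]
body 1133 [ 463.4 -385.8] [39.  23.4] -8.0 [ 467.3 -386.1  107.8]
base+lips 1310 [ 479.4 -387.6] [68.4 39.8] -7.4 [ 500.3 -390.3   48.1]
```

View pics/w2.png

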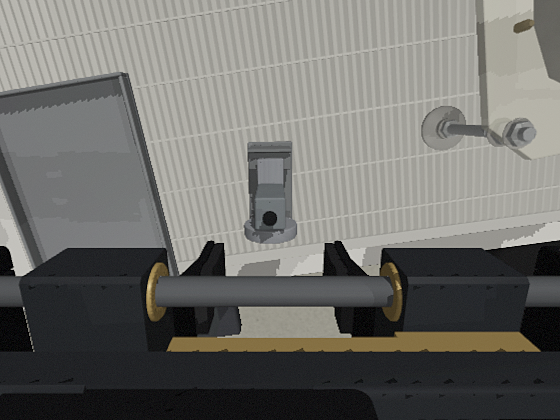

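Request:
{"api": "servo_tool", "payload": {"commands": [[0.004, 0.011, -0.12, 0, 0, 0.005, 0.6], [0.004, 0.011, -0.25, 0, 0, 0.005, 0.6], [0.004, 0.011, -0.35, 0, 0, 0.005, 0.6], [0.004, 0.011, -0.4, 0, 0, 0.005, 0.6], [0.004, 0.011, -0.43, 0, 0, 0.005, 0.6], [0.004, 0.011, -0.437, 0, 0, 0.005, 0.6], [0.004, 0.011, -0.437, 0, 0, 0.005, 0.6]]}}

```text
time_s: 8.08
tcp_pos: [0.4709, -0.3842, 0.0593]
tool_rot: [[0.991, -0.135, 0.001], [-0.135, -0.991, -0.0], [0.001, -0.0, -1.0]]
contact_force: [-0.8, 0.3, 0.2]
grip_width: 0.0524
finger_force: 0.0
```

Request:
{"api": "servo_tool", "payload": {"commands": [[0, 0, 0, 0, 0, 0, 0.1], [0, 0, 0, 0, 0, 0, 0.1], [0, 0, 0, 0, 0, 0, 0.1], [0, 0, 0, 0, 0, 0, 0.1], [0, 0, 0, 0, 0, 0, 0.1], [0, 0, 0, 0, 0, 0, 0.1]], "force": 40}}

```text
time_s: 8.58
tcp_pos: [0.4702, -0.3854, 0.0591]
tool_rot: [[0.991, -0.137, 0.001], [-0.137, -0.991, -0.001], [0.001, 0.001, -1.0]]
contact_force: [0.4, -1.7, 1.8]
grip_width: 0.0238
finger_force: 40.0
```

Run:
```python
from h import *
st()
```

```text
t 8.58 tcp [ 470.2 -385.4   59.1] yaw -7.87 z [ 0.001 -0.001 -1.   ] F [ 0.4 -1.7  1.8] w 23.8 ff 40.0 q7 -1.15
```

Request:
{"api": "servo_tool", "payload": {"commands": [[0, 0, 0.1, 0, 0, 0, 0.1], [0, 0, 0.25, 0, 0, 0, 0.1], [0, 0, 0.35, 0, 0, 0, 0.1], [0, 0, 0.4, 0, 0, 0, 0.1], [0, 0, 0.4, 0, 0, 0, 0.1]]}}

```text
time_s: 9.0
tcp_pos: [0.4718, -0.3861, 0.183]
tool_rot: [[0.991, -0.137, 0.005], [-0.137, -0.991, -0.004], [0.006, 0.003, -1.0]]
contact_force: [1.1, 0.3, -2.5]
grip_width: 0.024
finger_force: 40.0
```

Request:
{"api": "servo_tool", "payload": {"commands": [[0, 0.73, 0, 0, 0, 0.131, 0.1], [0, 0.73, 0, 0, 0, 0.131, 0.1], [0, 0.73, 0, 0, 0, 0.131, 0.1], [0, 0.73, 0, 0, 0, 0.131, 0.1], [0, 0.73, 0, 0, 0, 0.131, 0.1], [0, 0.73, 0, 0, 0, 0.131, 0.1], [0, 0.73, 0, 0, 0, 0.131, 0.1]]}}

```text
time_s: 9.58
tcp_pos: [0.4696, -0.1612, 0.1772]
tool_rot: [[1.0, 0.007, -0.002], [0.007, -1.0, 0.002], [-0.002, -0.002, -1.0]]
contact_force: [0.1, -0.3, -2.6]
grip_width: 0.0237
finger_force: 40.0
```

Request:
{"api": "servo_tool", "payload": {"commands": [[0, 0.73, 0, 0, 0, 0, 0.1], [0, 0.73, 0, 0, 0, 0, 0.1], [0, 0.73, 0, 0, 0, 0, 0.1], [0, 0.73, 0, 0, 0, 0, 0.1], [0, 0.73, 0, 0, 0, 0, 0.1], [0, 0.73, 0, 0, 0, 0, 0.1], [0, 0.73, 0, 0, 0, 0, 0.1]]}}

```text
time_s: 10.17
tcp_pos: [0.4693, 0.0567, 0.1776]
tool_rot: [[1.0, 0.006, -0.001], [0.006, -1.0, 0.001], [-0.001, -0.001, -1.0]]
contact_force: [0.0, -0.1, -2.9]
grip_width: 0.0241
finger_force: 40.0
```

Request:
{"api": "servo_tool", "payload": {"commands": [[-0.007, 0.737, 0, 0, 0, 0, 0.1], [-0.007, 0.737, 0, 0, 0, 0, 0.1], [-0.007, 0.737, 0, 0, 0, 0, 0.1], [-0.007, 0.737, 0, 0, 0, 0, 0.1], [-0.007, 0.737, 0, 0, 0, 0, 0.1], [-0.007, 0.737, 0, 0, 0, 0, 0.1], [-0.007, 0.737, 0, 0, 0, 0, 0.1], [-0.007, 0.737, 0, 0, 0, 0, 0.1]]}}

```text
time_s: 10.83
tcp_pos: [0.468, 0.2734, 0.1772]
tool_rot: [[1.0, 0.001, -0.002], [0.001, -1.0, -0.001], [-0.002, 0.001, -1.0]]
contact_force: [0.7, -0.7, -2.0]
grip_width: 0.0242
finger_force: 40.0
```

Run:
```python
from h import *
st()
for n in ['wrist','top','side']:
    p,w=cloud(n,n+"3"); print(n)
    for nm,x,y,z in [('b1',(.39,.55),(.2,.34),(.0535,.063)),('b2',(.39,.57),(.05,.17),(.0535,.063)),('b3',(.39,.55),(-.09,.04),(.0535,.063))]:
        q=w[sel(w,x,y,z)]
        if len(q)>50: print(nm,len(q),*rect(q),round(np.median(q[:,2])*1000,1))
```

```text
t 10.83 tcp [468.  273.4 177.2] yaw 0.05 z [-0.002 -0.001 -1.   ] F [ 0.7 -0.7 -2. ] w 24.2 ff 40.0 q7 -2.3
wrist
b1 3499 [473.5 274.9] [87.5 56. ] -0.2 56.3
b2 6131 [490.5 112.4] [96.  57.2] -1.9 56.2
top
b1 196 [468. 275.] [93.9 56. ] -0.6 58.3
b2 805 [490.2 113. ] [95.5 56.1] -2.2 58.4
b3 808 [462.2 -21.9] [95.8 56. ] 9.7 58.3
side
b1 325 [466.4 272.7] [94.2 58.3] -0.3 56.6
b2 464 [488.2 111. ] [95.  59.3] -2.3 56.6
b3 619 [460.9 -24.1] [95.7 57.4] 9.7 56.8
```

View pics/wrist3.png

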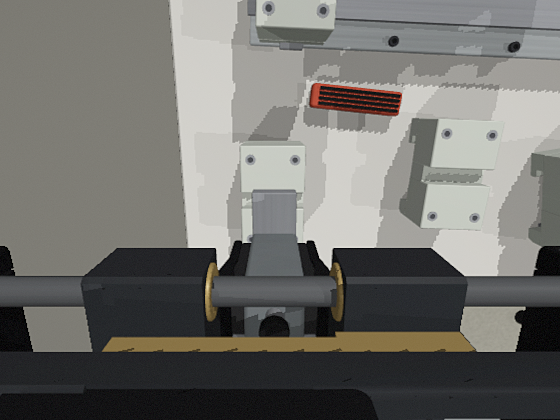

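Request:
{"api": "servo_tool", "payload": {"commands": [[0, 0, -0.1, 0, 0, 0, 0.1], [0, 0, -0.2, 0, 0, 0, 0.1], [0, 0, -0.27, 0, 0, 0, 0.1], [0, 0, -0.3, 0, 0, 0, 0.1], [0, 0, -0.313, 0, 0, 0, 0.1], [0, 0, -0.313, 0, 0, 0, 0.1], [0, 0, -0.313, 0, 0, 0, 0.1]]}}

```text
time_s: 11.57
tcp_pos: [0.4689, 0.2742, 0.086]
tool_rot: [[1.0, -0.001, 0.002], [-0.001, -1.0, 0.001], [0.002, -0.001, -1.0]]
contact_force: [0.6, 0.1, -1.7]
grip_width: 0.024
finger_force: 4.0
```

Request:
{"api": "servo_tool", "payload": {"commands": [[0, 0, 0, 0, 0, 0, 0.1], [0, 0, 0, 0, 0, 0, 0.1]]}}

```text
time_s: 11.73
tcp_pos: [0.4688, 0.2746, 0.0859]
tool_rot: [[1.0, 0.0, 0.002], [0.0, -1.0, 0.001], [0.002, -0.001, -1.0]]
contact_force: [0.0, 0.5, -2.5]
grip_width: 0.0237
finger_force: 40.0
```

Request:
{"api": "servo_tool", "payload": {"commands": [[0, 0, -0.01, 0, 0, 0, 0.1], [0, 0, -0.017, 0, 0, 0, 0.1], [0, 0, -0.023, 0, 0, 0, 0.1], [0, 0, -0.023, 0, 0, 0, 0.1], [0, 0, -0.023, 0, 0, 0, 0.1]]}}

```text
time_s: 12.15
tcp_pos: [0.4684, 0.2745, 0.0781]
tool_rot: [[1.0, 0.0, 0.001], [0.0, -1.0, 0.001], [0.001, -0.001, -1.0]]
contact_force: [1.5, 1.0, 1.2]
grip_width: 0.0238
finger_force: 40.0
```

Request:
{"api": "servo_tool", "payload": {"commands": [[0, 0, -0.005, 0, 0, 0, 0.1], [0, 0, -0.005, 0, 0, 0, 0.1], [0, 0, -0.005, 0, 0, 0, 0.1]]}}

```text
time_s: 12.4
tcp_pos: [0.4681, 0.2743, 0.0764]
tool_rot: [[1.0, 0.0, 0.0], [0.0, -1.0, 0.0], [0.0, -0.0, -1.0]]
contact_force: [1.0, 1.1, 1.8]
grip_width: 0.0242
finger_force: 40.0
```

Request:
{"api": "servo_tool", "payload": {"commands": [[0, 0, -0.005, 0, 0, 0, 0.1], [0, 0, -0.005, 0, 0, 0, 0.1], [0, 0, -0.005, 0, 0, 0, 0.1], [0, 0, -0.005, 0, 0, 0, 0.1]]}}

```text
time_s: 12.73
tcp_pos: [0.4681, 0.2743, 0.075]
tool_rot: [[1.0, 0.0, 0.0], [0.0, -1.0, 0.0], [0.0, -0.0, -1.0]]
contact_force: [1.1, 1.1, 3.9]
grip_width: 0.0239
finger_force: 40.0
```

Request:
{"api": "servo_tool", "payload": {"commands": [[0, 0, -0.004, 0, 0, 0, 0.1], [0, 0, -0.004, 0, 0, 0, 0.1], [0, 0, -0.004, 0, 0, 0, 0.1], [0, 0, -0.004, 0, 0, 0, 0.1]]}}

```text
time_s: 13.07
tcp_pos: [0.4682, 0.2744, 0.075]
tool_rot: [[1.0, 0.0, 0.001], [0.0, -1.0, -0.0], [0.001, 0.0, -1.0]]
contact_force: [-3.5, -1.9, 18.8]
grip_width: 0.0239
finger_force: 40.0
```

Run:
```python
from h import *
st()
p,w=cloud("wrist","w4")
p,w=cloud("side","s4"); cv2.imwrite("pics/s4c.png",cv2.resize(p[100:240,190:320,::-1],None,fx=4,fy=4,interpolation=cv2.INTER_CUBIC))
```

```text
t 13.07 tcp [468.2 274.4  75. ] yaw 0.01 z [ 0.001 -0.    -1.   ] F [-3.5 -1.9 18.8] w 23.9 ff 40.0 q7 -2.38
```

View pics/s4c.png

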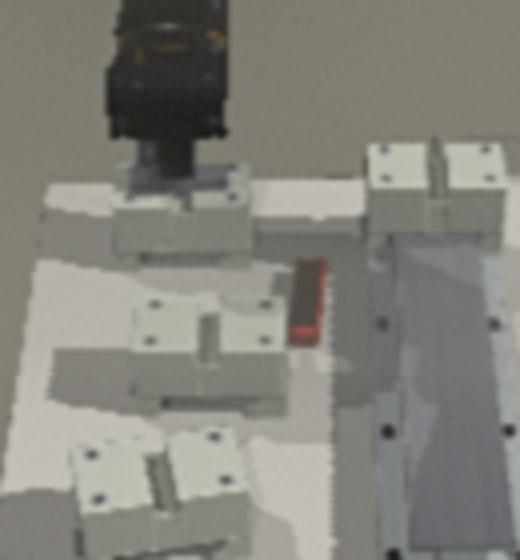

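Request:
{"api": "servo_tool", "payload": {"commands": [[0, 0, 0.05, 0, 0, 0, 0.1], [0, 0, 0.1, 0, 0, 0, 0.1], [0, 0, 0.15, 0, 0, 0, 0.1], [0, 0, 0.15, 0, 0, 0, 0.1]]}}

```text
time_s: 13.5
tcp_pos: [0.4684, 0.2745, 0.1203]
tool_rot: [[1.0, 0.0, 0.002], [0.0, -1.0, 0.0], [0.002, -0.0, -1.0]]
contact_force: [0.6, 0.8, -1.8]
grip_width: 0.0238
finger_force: 40.0
```

Request:
{"api": "servo_tool", "payload": {"commands": [[0.072, -0.542, 0, 0, 0, -0.038, 0.1], [0.072, -0.542, 0, 0, 0, -0.038, 0.1], [0.072, -0.542, 0, 0, 0, -0.038, 0.1], [0.072, -0.542, 0, 0, 0, -0.038, 0.1], [0.072, -0.542, 0, 0, 0, -0.038, 0.1], [0.072, -0.542, 0, 0, 0, -0.038, 0.1], [0.072, -0.542, 0, 0, 0, -0.038, 0.1], [0.072, -0.542, 0, 0, 0, -0.038, 0.1]]}}

```text
time_s: 14.17
tcp_pos: [0.4888, 0.1128, 0.1179]
tool_rot: [[0.999, -0.038, -0.001], [-0.038, -0.999, 0.0], [-0.001, -0.0, -1.0]]
contact_force: [0.1, -0.1, -3.0]
grip_width: 0.0242
finger_force: 40.0
```

Run:
```python
from h import *
st()
for n in ['wrist','top']:
    p,w=cloud(n); print(n)
    for nm,x,y,z in [('b2',(.39,.57),(.05,.17),(.0535,.063)),('b1',(.39,.57),(.2,.33),(.0535,.063)),('b1slot',(.455,.48),(.26,.29),(.03,.063)),('b3slot',(.455,.47),(-.03,-.015),(.03,.063))]:
        q=w[sel(w,x,y,z)]
        if len(q)>50: print(nm,len(q),*rect(q),np.round(np.percentile(q[:,2],[5,20,40,60,80])*1000,1))
```

```text
t 14.17 tcp [488.8 112.8 117.9] yaw -2.16 z [-0.001  0.    -1.   ] F [ 0.1 -0.1 -3. ] w 24.2 ff 40.0 q7 -2.02
wrist
b2 4182 [506.1 111.4] [64.4 56. ] -2.3 [55.1 55.7 56.1 56.4 56.8]
b1 5655 [469.  274.5] [96.5 57.2] -0.3 [55.  55.7 56.2 56.5 56.9]
b1slot 1265 [467.5 275. ] [30. 25.] 89.9 [48.2 48.8 49.6 55.5 56.4]
b3slot 326 [462.5 -22.5] [14.9 14.8] 1.2 [41.8 42.4 43.  44.2 51.8]
top
b2 119 [483.  100.7] [82.6 32.8] -3.6 [55.1 56.6 57.9 58.9 59.7]
```

Request:
{"api": "servo_tool", "payload": {"commands": [[0, 0, -0.06, 0, 0, 0, 0.1], [0, 0, -0.11, 0, 0, 0, 0.1], [0, 0, -0.118, 0, 0, 0, 0.1], [0, 0, -0.118, 0, 0, 0, 0.1], [0, 0, -0.118, 0, 0, 0, 0.1], [0, 0, -0.118, 0, 0, 0, 0.1]]}}

```text
time_s: 14.77
tcp_pos: [0.4901, 0.1121, 0.0841]
tool_rot: [[0.999, -0.039, 0.001], [-0.039, -0.999, 0.0], [0.001, -0.0, -1.0]]
contact_force: [0.1, -0.6, -2.0]
grip_width: 0.0238
finger_force: 40.0
```

Request:
{"api": "servo_tool", "payload": {"commands": [[0, 0, -0.009, 0, 0, 0, 0.1], [0, 0, -0.017, 0, 0, 0, 0.1], [0, 0, -0.017, 0, 0, 0, 0.1], [0, 0, -0.017, 0, 0, 0, 0.1], [0, 0, -0.017, 0, 0, 0, 0.1]]}}

```text
time_s: 15.18
tcp_pos: [0.4899, 0.1116, 0.0784]
tool_rot: [[0.999, -0.04, 0.001], [-0.04, -0.999, 0.0], [0.001, -0.0, -1.0]]
contact_force: [2.0, 0.7, -0.8]
grip_width: 0.0238
finger_force: 40.0
```

Request:
{"api": "servo_tool", "payload": {"commands": [[0, 0, -0.007, 0, 0, 0, 0.1], [0, 0, -0.009, 0, 0, 0, 0.1], [0, 0, -0.009, 0, 0, 0, 0.1], [0, 0, -0.009, 0, 0, 0, 0.1]]}}

```text
time_s: 15.52
tcp_pos: [0.4897, 0.1116, 0.0755]
tool_rot: [[0.999, -0.04, 0.0], [-0.04, -0.999, 0.0], [0.0, -0.0, -1.0]]
contact_force: [1.6, 0.7, 0.3]
grip_width: 0.0242
finger_force: 40.0
```

Request:
{"api": "servo_tool", "payload": {"commands": [[0, 0, -0.004, 0, 0, 0, 0.1], [0, 0, -0.004, 0, 0, 0, 0.1], [0, 0, -0.004, 0, 0, 0, 0.1], [0, 0, -0.004, 0, 0, 0, 0.1], [0, 0, -0.004, 0, 0, 0, 0.1], [0, 0, -0.004, 0, 0, 0, 0.1]]}}

```text
time_s: 16.02
tcp_pos: [0.4898, 0.1116, 0.075]
tool_rot: [[0.999, -0.04, 0.001], [-0.04, -0.999, -0.0], [0.001, 0.0, -1.0]]
contact_force: [-2.9, -0.9, 8.7]
grip_width: 0.0235
finger_force: 40.0
```

Request:
{"api": "servo_tool", "payload": {"commands": [[0, 0, -0.003, 0, 0, 0, 0.1], [0, 0, -0.003, 0, 0, 0, 0.1], [0, 0, -0.003, 0, 0, 0, 0.1], [0, 0, -0.003, 0, 0, 0, 0.1]]}}

```text
time_s: 16.35
tcp_pos: [0.4898, 0.1116, 0.0749]
tool_rot: [[0.999, -0.04, 0.001], [-0.04, -0.999, -0.001], [0.001, 0.001, -1.0]]
contact_force: [-7.1, -1.3, 20.2]
grip_width: 0.0238
finger_force: 40.0
```

Request:
{"api": "servo_tool", "payload": {"commands": [[0, 0, 0.05, 0, 0, 0, 0.1], [0, 0, 0.1, 0, 0, 0, 0.1], [0, 0, 0.15, 0, 0, 0, 0.1], [0, 0, 0.15, 0, 0, 0, 0.1]]}}

```text
time_s: 16.68
tcp_pos: [0.4907, 0.1119, 0.1205]
tool_rot: [[0.999, -0.04, 0.003], [-0.04, -0.999, 0.0], [0.003, -0.0, -1.0]]
contact_force: [0.8, -0.4, -2.0]
grip_width: 0.0238
finger_force: 40.0
```

Request:
{"api": "servo_tool", "payload": {"commands": [[-0.093, -0.447, 0, 0, 0, 0.2, 0.1], [-0.093, -0.447, 0, 0, 0, 0.2, 0.1], [-0.093, -0.447, 0, 0, 0, 0.2, 0.1], [-0.093, -0.447, 0, 0, 0, 0.2, 0.1], [-0.093, -0.447, 0, 0, 0, 0.2, 0.1], [-0.093, -0.447, 0, 0, 0, 0.2, 0.1], [-0.093, -0.447, 0, 0, 0, 0.2, 0.1]]}}

```text
time_s: 17.27
tcp_pos: [0.4614, -0.022, 0.1176]
tool_rot: [[0.986, 0.169, -0.001], [0.169, -0.986, 0.0], [-0.001, -0.001, -1.0]]
contact_force: [0.4, 1.5, -2.3]
grip_width: 0.0238
finger_force: 40.0
```

Run:
```python
from h import *
st()
for n in ['wrist','top','side']:
    p,w=cloud(n); print(n)
    for nm,x,y,z in [('b3',(.39,.55),(-.09,.04),(.0535,.063)),('b2',(.39,.57),(.05,.17),(.0535,.063)),('b1',(.39,.57),(.2,.33),(.0535,.063))]:
        q=w[sel(w,x,y,z)]
        if len(q)>50: print(nm,len(q),*rect(q))
```

```text
t 17.27 tcp [461.4 -22.  117.6] yaw 9.74 z [-0.001  0.    -1.   ] F [ 0.4  1.5 -2.3] w 23.8 ff 40.0 q7 -1.48
wrist
b3 4115 [478.6 -20.2] [63.6 56. ] 9.9
b2 10509 [490.3 111.9] [95.9 57.4] -2.1
top
b2 359 [490.3 127.4] [94.6 26.6] -2.7
b1 838 [469.  275.5] [95.6 56.5] 0.3
side
b3 617 [460.9 -23.7] [95.9 58.8] 9.8
b2 175 [520.4 110. ] [60.3 31.2] -89.9
b1 150 [494.6 271.7] [57.9 37.5] 89.7
```

Request:
{"api": "servo_tool", "payload": {"commands": [[0, 0, -0.06, 0, 0, 0, 0.1], [0, 0, -0.11, 0, 0, 0, 0.1], [0, 0, -0.118, 0, 0, 0, 0.1], [0, 0, -0.118, 0, 0, 0, 0.1], [0, 0, -0.118, 0, 0, 0, 0.1], [0, 0, -0.118, 0, 0, 0, 0.1]]}}

```text
time_s: 17.92
tcp_pos: [0.4624, -0.0222, 0.0838]
tool_rot: [[0.986, 0.17, 0.001], [0.17, -0.986, 0.0], [0.001, 0.0, -1.0]]
contact_force: [-1.1, -0.2, -3.6]
grip_width: 0.0238
finger_force: 40.0
```

Request:
{"api": "servo_tool", "payload": {"commands": [[0, 0, -0.009, 0, 0, 0, 0.1], [0, 0, -0.016, 0, 0, 0, 0.1], [0, 0, -0.016, 0, 0, 0, 0.1], [0, 0, -0.016, 0, 0, 0, 0.1], [0, 0, -0.016, 0, 0, 0, 0.1]]}}

```text
time_s: 18.33
tcp_pos: [0.4621, -0.0226, 0.0785]
tool_rot: [[0.986, 0.169, 0.001], [0.169, -0.986, -0.0], [0.001, 0.0, -1.0]]
contact_force: [1.5, -0.3, 0.6]
grip_width: 0.0238
finger_force: 40.0
```

Request:
{"api": "servo_tool", "payload": {"commands": [[0, 0, -0.006, 0, 0, 0, 0.1], [0, 0, -0.008, 0, 0, 0, 0.1], [0, 0, -0.008, 0, 0, 0, 0.1], [0, 0, -0.008, 0, 0, 0, 0.1]]}}

```text
time_s: 18.67
tcp_pos: [0.4619, -0.0226, 0.0758]
tool_rot: [[0.986, 0.169, 0.0], [0.169, -0.986, 0.0], [0.0, 0.0, -1.0]]
contact_force: [2.0, -0.0, -0.1]
grip_width: 0.0238
finger_force: 40.0
```

Request:
{"api": "servo_tool", "payload": {"commands": [[0, 0, -0.004, 0, 0, 0, 0.1], [0, 0, -0.004, 0, 0, 0, 0.1], [0, 0, -0.004, 0, 0, 0, 0.1], [0, 0, -0.004, 0, 0, 0, 0.1], [0, 0, -0.004, 0, 0, 0, 0.1], [0, 0, -0.004, 0, 0, 0, 0.1]]}}

```text
time_s: 19.17
tcp_pos: [0.462, -0.0226, 0.0749]
tool_rot: [[0.986, 0.169, 0.0], [0.169, -0.986, -0.0], [0.0, 0.0, -1.0]]
contact_force: [-0.6, 0.3, 4.9]
grip_width: 0.024
finger_force: 40.0
```

Request:
{"api": "servo_tool", "payload": {"commands": [[0, 0, -0.003, 0, 0, 0, 0.1], [0, 0, -0.003, 0, 0, 0, 0.1], [0, 0, -0.003, 0, 0, 0, 0.1], [0, 0, -0.003, 0, 0, 0, 0.1]]}}

```text
time_s: 19.5
tcp_pos: [0.462, -0.0226, 0.0749]
tool_rot: [[0.986, 0.169, 0.0], [0.169, -0.986, -0.001], [0.0, 0.001, -1.0]]
contact_force: [-5.3, 0.5, 18.5]
grip_width: 0.0235
finger_force: 40.0
```

Request:
{"api": "servo_tool", "payload": {"commands": [[0, 0, 0.1, 0, 0, 0, 0.1], [0, 0, 0.2, 0, 0, 0, 0.1], [0, 0, 0.35, 0, 0, 0, 0.1], [0, 0, 0.35, 0, 0, 0, 0.1], [0, 0, 0.35, 0, 0, 0, 0.1]]}}

```text
time_s: 19.92
tcp_pos: [0.4629, -0.0227, 0.1807]
tool_rot: [[0.986, 0.169, 0.004], [0.169, -0.986, -0.001], [0.004, 0.002, -1.0]]
contact_force: [-0.2, 0.5, -4.0]
grip_width: 0.0241
finger_force: 40.0
```

Request:
{"api": "servo_tool", "payload": {"commands": [[0.014, -0.605, 0, 0, 0, -0.293, 0.1], [0.014, -0.605, 0, 0, 0, -0.293, 0.1], [0.014, -0.605, 0, 0, 0, -0.293, 0.1], [0.014, -0.605, 0, 0, 0, -0.293, 0.1], [0.014, -0.605, 0, 0, 0, -0.293, 0.1], [0.014, -0.605, 0, 0, 0, -0.293, 0.1]]}}

```text
time_s: 20.42
tcp_pos: [0.4637, -0.2087, 0.1761]
tool_rot: [[0.99, -0.143, -0.004], [-0.143, -0.99, 0.0], [-0.004, 0.0, -1.0]]
contact_force: [-0.4, 0.4, -2.6]
grip_width: 0.0238
finger_force: 40.0
```

Request:
{"api": "servo_tool", "payload": {"commands": [[0.014, -0.605, 0, 0, 0, 0, 0.1], [0.014, -0.605, 0, 0, 0, 0, 0.1], [0.014, -0.605, 0, 0, 0, 0, 0.1], [0.014, -0.605, 0, 0, 0, 0, 0.1], [0.014, -0.605, 0, 0, 0, 0, 0.1], [0.014, -0.605, 0, 0, 0, 0, 0.1], [0.014, -0.605, 0, 0, 0, 0, 0.1]]}}

```text
time_s: 21.0
tcp_pos: [0.4694, -0.3849, 0.1763]
tool_rot: [[0.991, -0.137, -0.003], [-0.137, -0.991, 0.003], [-0.003, -0.002, -1.0]]
contact_force: [-0.4, 1.0, -2.8]
grip_width: 0.0237
finger_force: 40.0
```

Request:
{"api": "servo_tool", "payload": {"commands": [[0, 0, -0.1, 0, 0, 0, 0.1], [0, 0, -0.2, 0, 0, 0, 0.1], [0, 0, -0.3, 0, 0, 0, 0.1], [0, 0, -0.35, 0, 0, 0, 0.1], [0, 0, -0.36, 0, 0, 0, 0.1], [0, 0, -0.36, 0, 0, 0, 0.1], [0, 0, -0.36, 0, 0, 0, 0.1]]}}

```text
time_s: 21.58
tcp_pos: [0.4711, -0.3846, 0.0716]
tool_rot: [[0.991, -0.135, 0.001], [-0.135, -0.991, -0.0], [0.001, -0.0, -1.0]]
contact_force: [-0.2, -0.8, -1.7]
grip_width: 0.0239
finger_force: 40.0
```

Run:
```python
from h import *
st()
```

```text
t 21.58 tcp [ 471.1 -384.6   71.6] yaw -7.76 z [ 0.001 -0.    -1.   ] F [-0.2 -0.8 -1.7] w 23.9 ff 40.0 q7 -1.18
```

Aligned with the original pickup pose; lower, release, then look.

Request:
{"api": "servo_tool", "payload": {"commands": [[-0.002, -0.002, -0.02, 0, 0, 0, 0.1], [-0.002, -0.002, -0.035, 0, 0, 0, 0.1], [-0.002, -0.002, -0.041, 0, 0, 0, 0.1], [-0.002, -0.002, -0.041, 0, 0, 0, 0.1], [-0.002, -0.002, -0.041, 0, 0, 0, 0.1]]}}

```text
time_s: 22.0
tcp_pos: [0.4697, -0.3863, 0.0591]
tool_rot: [[0.991, -0.137, 0.001], [-0.137, -0.991, -0.001], [0.001, 0.0, -1.0]]
contact_force: [-2.9, 1.5, 4.7]
grip_width: 0.0237
finger_force: 40.0
```

Request:
{"api": "servo_tool", "payload": {"commands": [[0, 0, 0, 0, 0, 0, 0.55], [0, 0, 0, 0, 0, 0, 0.55], [0, 0, 0, 0, 0, 0, 0.55], [0, 0, 0, 0, 0, 0, 0.55]]}}

```text
time_s: 22.33
tcp_pos: [0.4695, -0.3862, 0.0582]
tool_rot: [[0.991, -0.137, 0.0], [-0.137, -0.991, -0.0], [0.0, 0.0, -1.0]]
contact_force: [0.6, -0.8, -0.4]
grip_width: 0.0421
finger_force: 0.0
```

Request:
{"api": "servo_tool", "payload": {"commands": [[0, 0, 0.1, 0, 0, 0, 0.55], [0, 0, 0.2, 0, 0, 0, 0.55], [0, 0, 0.3, 0, 0, 0, 0.55], [0, 0, 0.45, 0, 0, 0, 0.55], [0, 0, 0.45, 0, 0, 0, 0.55]]}}

```text
time_s: 22.75
tcp_pos: [0.4723, -0.3879, 0.2012]
tool_rot: [[0.991, -0.137, 0.008], [-0.137, -0.991, -0.006], [0.009, 0.005, -1.0]]
contact_force: [1.0, -1.2, 0.8]
grip_width: 0.0478
finger_force: 0.0
```

Run:
```python
from h import *
st()
p,w=cloud("wrist","w5")
for nm,x,y,z in [('rod',(.4,.53),(-.45,-.3),(.114,.13)),('body',(.4,.53),(-.45,-.3),(.103,.114)),('base+lips',(.38,.55),(-.46,-.3),(.035,.052))]:
        q=w[sel(w,x,y,z)]; print(nm,len(q),*rect(q),np.round(np.median(q,0)*1000,1))
for n in ['top','side']:
    p,w=cloud(n); print(n)
    for nm,x,y,z in [('b3',(.39,.55),(-.09,.04),(.0535,.063)),('b2',(.39,.57),(.05,.17),(.0535,.063)),('b1',(.39,.57),(.2,.33),(.0535,.063))]:
        q=w[sel(w,x,y,z)]
        if len(q)>50: print(nm,len(q),*rect(q))
```

```text
t 22.75 tcp [ 472.3 -387.9  201.2] yaw -7.85 z [ 0.008 -0.006 -1.   ] F [ 1.  -1.2  0.8] w 47.8 ff 0.0 q7 -1.15
rod 161 [ 469.5 -386.3] [10.4 10.1] 39.7 [ 469.8 -386.3  121.2]
body 1058 [ 462.8 -385.4] [39.1 23.8] -7.4 [ 466.8 -385.4  107.8]
base+lips 1216 [ 479.2 -387.4] [68.8 39.8] -7.7 [ 500.4 -389.9   48.1]
top
b3 808 [461.8 -22. ] [95.9 55.8] 9.7
b2 804 [490.2 112.9] [95.7 56.2] -2.4
b1 830 [469.  275.6] [95.9 56.7] -0.4
side
b2 239 [508.  110.2] [58.3 54.6] 88.7
b1 86 [494.7 271.2] [57.3 37.6] 89.7
```

Request:
{"api": "servo_tool", "payload": {"commands": [[-0.013, 0.605, 0, 0, 0, 0.293, 1], [-0.013, 0.605, 0, 0, 0, 0.293, 1], [-0.013, 0.605, 0, 0, 0, 0.293, 1], [-0.013, 0.605, 0, 0, 0, 0.293, 1], [-0.013, 0.605, 0, 0, 0, 0.293, 1], [-0.013, 0.605, 0, 0, 0, 0.293, 1]]}}

```text
time_s: 23.4
tcp_pos: [0.4655, -0.1999, 0.1923]
tool_rot: [[0.985, 0.175, -0.002], [0.175, -0.985, 0.001], [-0.001, -0.002, -1.0]]
contact_force: [0.5, 0.5, -0.1]
grip_width: 0.08
finger_force: 0.0
```

Request:
{"api": "servo_tool", "payload": {"commands": [[-0.013, 0.605, 0, 0, 0, 0, 1], [-0.013, 0.605, 0, 0, 0, 0, 1], [-0.013, 0.605, 0, 0, 0, 0, 1], [-0.013, 0.605, 0, 0, 0, 0, 1], [-0.013, 0.605, 0, 0, 0, 0, 1], [-0.013, 0.605, 0, 0, 0, 0, 1], [-0.013, 0.605, 0, 0, 0, 0, 1], [-0.013, 0.605, 0, 0, 0, 0, 1]]}}

```text
time_s: 24.07
tcp_pos: [0.4615, -0.025, 0.1926]
tool_rot: [[0.986, 0.167, -0.001], [0.167, -0.986, 0.0], [-0.001, -0.0, -1.0]]
contact_force: [0.5, -0.0, 0.3]
grip_width: 0.0869
finger_force: 0.0
```

Run:
```python
from h import *
st()
for n in ['wrist','side']:
    p,w=cloud(n,n+"6"); print(n)
    for nm,x,y,z in [('b3',(.39,.55),(-.09,.04),(.0535,.063)),('b2',(.39,.57),(.05,.17),(.0535,.063))]:
        q=w[sel(w,x,y,z)]
        if len(q)>50: print(nm,len(q),*rect(q))
    L=[]
    for y in np.arange(-.06,.21,.03):
        q=w[sel(w,(.59,.71),(y,y+.03),(.037,.0435))]
        if len(q)>10: L.append((y+.015,*np.percentile(q[:,0],[2,98]),np.median(q[:,2])))
    print(np.round(np.array(L)*1000,1).tolist())
```

```text
t 24.07 tcp [461.5 -25.  192.6] yaw 9.61 z [-0.001  0.    -1.   ] F [ 0.5 -0.   0.3] w 86.9 ff 0.0 q7 -1.44
wrist
b3 5200 [461.7 -23. ] [96.1 56. ] 10.0
b2 5965 [490.2 111.9] [95.9 57. ] -2.2
[[-45.0, 606.0, 634.8, 39.3], [-15.0, 607.1, 629.9, 39.3], [15.0, 608.1, 625.1, 39.4], [45.0, 609.2, 620.6, 39.3], [75.0, 610.3, 615.8, 39.2]]
side
b3 613 [460.1 -24.2] [96.1 58.9] 11.1
b2 366 [488.6 110.4] [95.5 60.2] -3.5
[[-45.0, 605.0, 662.9, 39.4], [-15.0, 606.3, 663.5, 39.5], [15.0, 607.5, 664.8, 39.7], [45.0, 608.8, 666.3, 39.5], [75.0, 610.2, 667.9, 39.5], [105.0, 612.2, 669.1, 39.6], [135.0, 611.8, 669.5, 39.6], [165.0, 614.4, 671.6, 39.5], [195.0, 614.5, 670.9, 39.8], [225.0, 605.2, 688.4, 39.7]]
```

Request:
{"api": "servo_tool", "payload": {"commands": [[0.001, 0.006, -0.12, 0, 0, 0.005, 1], [0.001, 0.006, -0.25, 0, 0, 0.005, 1], [0.001, 0.006, -0.38, 0, 0, 0.005, 1], [0.001, 0.006, -0.5, 0, 0, 0.005, 1], [0.001, 0.006, -0.55, 0, 0, 0.005, 1], [0.001, 0.006, -0.562, 0, 0, 0.005, 1], [0.001, 0.006, -0.562, 0, 0, 0.005, 1]]}}

```text
time_s: 24.75
tcp_pos: [0.4613, -0.0221, 0.0238]
tool_rot: [[0.985, 0.173, -0.002], [0.173, -0.985, 0.001], [-0.002, -0.001, -1.0]]
contact_force: [0.4, -0.6, 0.1]
grip_width: 0.0874
finger_force: 0.0
```

Request:
{"api": "servo_tool", "payload": {"commands": [[0, 0, 0, 0, 0, 0, 0.5], [0, 0, 0, 0, 0, 0, 0.5], [0, 0, 0, 0, 0, 0, 0.5], [0, 0, 0, 0, 0, 0, 0.5], [0, 0, 0, 0, 0, 0, 0.5]], "force": 50}}

```text
time_s: 25.17
tcp_pos: [0.4625, -0.0215, 0.0255]
tool_rot: [[0.985, 0.174, 0.001], [0.174, -0.985, -0.0], [0.001, 0.001, -1.0]]
contact_force: [-0.8, -0.3, 0.2]
grip_width: 0.0615
finger_force: 0.0
```

Run:
```python
from h import *
st()
```

```text
t 25.17 tcp [462.5 -21.5  25.5] yaw 10.02 z [ 0.001 -0.    -1.   ] F [-0.8 -0.3  0.2] w 61.5 ff 0.0 q7 -1.57
```

Request:
{"api": "servo_tool", "payload": {"commands": [[0, 0, 0, 0, 0, 0, 0.5], [0, 0, 0, 0, 0, 0, 0.5], [0, 0, 0, 0, 0, 0, 0.5], [0, 0, 0, 0, 0, 0, 0.5]]}}

```text
time_s: 25.5
tcp_pos: [0.4624, -0.0217, 0.0253]
tool_rot: [[0.985, 0.174, 0.001], [0.174, -0.985, -0.001], [0.001, 0.001, -1.0]]
contact_force: [-1.4, -1.3, 5.9]
grip_width: 0.0553
finger_force: 50.0
```

Run:
```python
from h import *
st()
p,w=cloud("side"); q=w[sel(w,(.39,.55),(-.09,.04),(.0535,.063))];print(rect(q))
```

```text
t 25.5 tcp [462.4 -21.7  25.3] yaw 10.02 z [ 0.001 -0.001 -1.   ] F [-1.4 -1.3  5.9] w 55.3 ff 50.0 q7 -1.57
(array([419. , -30.1]), array([56.8, 12.8]), -79.4)
```

Request:
{"api": "servo_tool", "payload": {"commands": [[0, 0, 0.08, 0, 0, 0, 0.5], [0, 0, 0.18, 0, 0, 0, 0.5], [0, 0, 0.28, 0, 0, 0, 0.5], [0, 0, 0.35, 0, 0, 0, 0.5], [0, 0, 0.35, 0, 0, 0, 0.5]]}}

```text
time_s: 25.97
tcp_pos: [0.4643, -0.0211, 0.1337]
tool_rot: [[0.985, 0.174, 0.006], [0.174, -0.985, -0.001], [0.006, 0.002, -1.0]]
contact_force: [1.5, 0.3, -2.4]
grip_width: 0.056
finger_force: 50.0
```

Request:
{"api": "servo_tool", "payload": {"commands": [[0.65, 0.07, 0, 0, 0, -0.207, 0.5], [0.65, 0.07, 0, 0, 0, -0.207, 0.5], [0.65, 0.07, 0, 0, 0, -0.207, 0.5], [0.65, 0.07, 0, 0, 0, -0.207, 0.5], [0.65, 0.07, 0, 0, 0, -0.207, 0.5], [0.65, 0.07, 0, 0, 0, -0.207, 0.5], [0.65, 0.07, 0, 0, 0, -0.207, 0.5], [0.65, 0.07, 0, 0, 0, -0.207, 0.5]]}}

```text
time_s: 26.63
tcp_pos: [0.6557, -0.0, 0.128]
tool_rot: [[0.999, -0.041, -0.003], [-0.041, -0.999, 0.0], [-0.003, -0.0, -1.0]]
contact_force: [-0.9, -0.2, -2.5]
grip_width: 0.0556
finger_force: 50.0
```

Run:
```python
from h import *
st()
for n in ['wrist','top','side']:
    p,w=cloud(n,n+'7'); print(n)
    q=w[sel(w,(.57,.76),(-.08,.08),(.155,.167))]
    if len(q)>30: print(len(q),*rect(q),np.round(np.median(q[:,2])*1000,1))
```

```text
t 26.63 tcp [655.7  -0.  128. ] yaw -2.36 z [-0.003  0.    -1.   ] F [-0.9 -0.2 -2.5] w 55.6 ff 50.0 q7 -1.86
wrist
16777 [666.8  -0.8] [80.7 73. ] 87.6 158.7
top
side
160 [622.6 -14.9] [84.9 44.2] -58.7 160.4
```

Request:
{"api": "servo_tool", "payload": {"commands": [[0, 0, 0, 0.014, 0.333, 0, 0.5], [0, 0, 0, 0.014, 0.333, 0, 0.5], [0, 0, 0, 0.014, 0.333, 0, 0.5], [0, 0, 0, 0.014, 0.333, 0, 0.5], [0, 0, 0, 0.014, 0.333, 0, 0.5], [0, 0, 0, 0.014, 0.333, 0, 0.5]]}}

```text
time_s: 27.28
tcp_pos: [0.657, -0.0001, 0.1302]
tool_rot: [[0.94, -0.041, -0.339], [-0.039, -0.999, 0.014], [-0.339, -0.0, -0.941]]
contact_force: [-0.7, 0.3, -3.0]
grip_width: 0.0556
finger_force: 50.0
```

Run:
```python
from h import *
s=st(); R=np.array(s['tool_rot']);print(np.round(R,3).tolist())
p,w=cloud('side','s8')
cv2.imwrite("pics/s8c.png",cv2.resize(p[110:260,190:400,::-1],None,fx=3.5,fy=3.5,interpolation=cv2.INTER_CUBIC))
# block far-top edge seen by wrist camera, in tool frame
p,w=cloud('wrist'); t=(w-np.array(s['tcp_pos']))@R*1000
q=t[(np.abs(t[...,1])<22)&(t[...,2]<-20)&(t[...,2]>-45)&(t[...,0]>-20)&(t[...,0]<70)]
print(len(q),np.percentile(q[:,0],[0.5,1,50,99,99.5]).round(1),np.percentile(q[:,2],[5,50,95]).round(1))
```

```text
t 27.28 tcp [ 6.570e+02 -1.000e-01  1.302e+02] yaw -2.37 z [-0.339  0.014 -0.941] F [-0.7  0.3 -3. ] w 55.6 ff 50.0 q7 -1.84
[[0.94, -0.041, -0.339], [-0.039, -0.999, 0.014], [-0.339, -0.0, -0.941]]
12206 [-19.6 -19.3  24.9  47.2  47.3] [-32.6 -31.6 -30.2]
```

View pics/s8c.png

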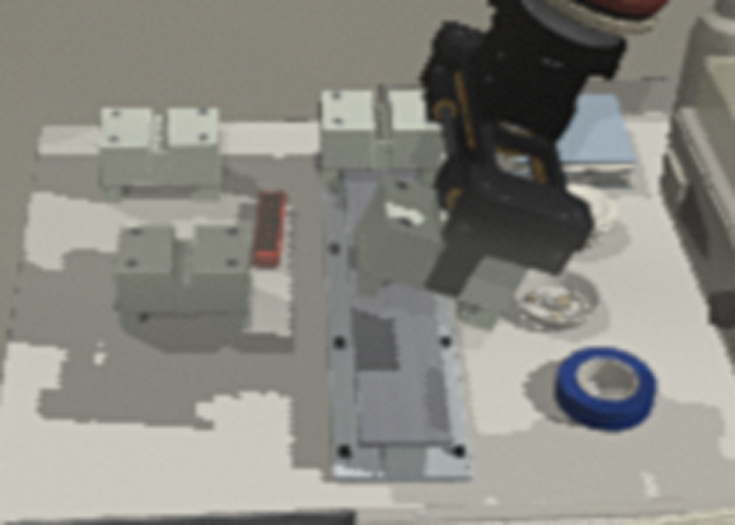

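Request:
{"api": "servo_tool", "payload": {"commands": [[0, 0, -0.08, 0, 0, 0, 0.5], [0, 0, -0.14, 0, 0, 0, 0.5], [0, 0, -0.19, 0, 0, 0, 0.5], [0, 0, -0.22, 0, 0, 0, 0.5], [0, 0, -0.234, 0, 0, 0, 0.5], [0, 0, -0.238, 0, 0, 0, 0.5], [0, 0, -0.238, 0, 0, 0, 0.5], [0, 0, -0.238, 0, 0, 0, 0.5]]}}

```text
time_s: 28.05
tcp_pos: [0.6576, -0.0002, 0.0594]
tool_rot: [[0.939, -0.042, -0.34], [-0.039, -0.999, 0.015], [-0.34, -0.0, -0.94]]
contact_force: [0.1, -0.2, -2.8]
grip_width: 0.0556
finger_force: 50.0
```

Run:
```python
from h import *
st()
```

```text
t 28.05 tcp [ 6.576e+02 -2.000e-01  5.940e+01] yaw -2.39 z [-0.34   0.015 -0.94 ] F [ 0.1 -0.2 -2.8] w 55.6 ff 50.0 q7 -1.85
```

Request:
{"api": "servo_tool", "payload": {"commands": [[0, 0, -0.002, 0, 0, 0, 0.5], [-0.01, 0, -0.002, 0, 0, 0, 0.5], [-0.02, 0.001, -0.002, 0, 0, 0, 0.5], [-0.028, 0.001, -0.002, 0, 0, 0, 0.5], [-0.028, 0.001, -0.002, 0, 0, 0, 0.5]]}}

```text
time_s: 28.47
tcp_pos: [0.6481, 0.0, 0.0579]
tool_rot: [[0.939, -0.042, -0.342], [-0.039, -0.999, 0.014], [-0.342, -0.0, -0.94]]
contact_force: [1.1, 0.3, -3.2]
grip_width: 0.0554
finger_force: 50.0
```

Request:
{"api": "servo_tool", "payload": {"commands": [[-0.006, 0, 0, 0, 0, 0, 0.5], [-0.012, 0.001, 0, 0, 0, 0, 0.5], [-0.012, 0.001, 0, 0, 0, 0, 0.5], [-0.012, 0.001, 0, 0, 0, 0, 0.5]]}}

```text
time_s: 28.8
tcp_pos: [0.6449, 0.0003, 0.0577]
tool_rot: [[0.939, -0.042, -0.342], [-0.039, -0.999, 0.014], [-0.342, -0.0, -0.94]]
contact_force: [-0.7, 0.7, -3.1]
grip_width: 0.0558
finger_force: 50.0
```

Run:
```python
from h import *
s=st();print(np.round(s['moment'],2))
```

```text
t 28.8 tcp [6.449e+02 3.000e-01 5.770e+01] yaw -2.39 z [-0.342  0.014 -0.94 ] F [-0.7  0.7 -3.1] w 55.8 ff 50.0 q7 -1.85
[ 0.   -0.62 -0.02]
```

Request:
{"api": "servo_tool", "payload": {"commands": [[-0.005, 0, -0.004, -0.003, -0.07, 0, 0.5], [-0.009, 0, -0.009, -0.006, -0.14, 0, 0.5], [-0.013, 0, -0.014, -0.008, -0.2, 0, 0.5], [-0.013, 0, -0.014, -0.008, -0.2, 0, 0.5], [-0.013, 0, -0.014, -0.008, -0.2, 0, 0.5]]}}

```text
time_s: 29.22
tcp_pos: [0.6399, 0.0006, 0.0542]
tool_rot: [[0.989, -0.041, -0.14], [-0.041, -0.999, 0.006], [-0.14, -0.0, -0.99]]
contact_force: [-2.5, 2.0, -1.0]
grip_width: 0.0555
finger_force: 50.0
```

Run:
```python
from h import *
s=st();print(np.round(s['moment'],2))
R=np.array(s['tool_rot'])
p,w=cloud('wrist','w9'); t=(w-np.array(s['tcp_pos']))@R*1000
q=t[(np.abs(t[...,1])<22)&(t[...,2]<-20)&(t[...,2]>-45)&(t[...,0]>-20)&(t[...,0]<70)]
print(len(q),np.percentile(q[:,0],[1,50,99,99.5]).round(1),np.percentile(q[:,2],[5,50,95]).round(1))
f=np.polyfit(q[q[:,2]<-29][:,0],q[q[:,2]<-29][:,2],1);print('slip tilt',np.degrees(f[0]))
```

```text
t 29.22 tcp [6.399e+02 6.000e-01 5.420e+01] yaw -2.35 z [-0.14   0.006 -0.99 ] F [-2.5  2.  -1. ] w 55.5 ff 50.0 q7 -1.88
[ 0.4   0.5  -0.06]
12318 [-19.4  24.8  47.3  47.3] [-32.1 -31.  -29.6]
slip tilt -0.5028245704456625
```

Request:
{"api": "servo_tool", "payload": {"commands": [[-0.003, 0, -0.004, -0.002, -0.05, 0, 0.5], [-0.005, 0, -0.007, -0.003, -0.083, 0, 0.5], [-0.005, 0, -0.007, -0.003, -0.083, 0, 0.5], [-0.005, 0, -0.007, -0.003, -0.083, 0, 0.5]]}}

```text
time_s: 29.6
tcp_pos: [0.6388, 0.0004, 0.0508]
tool_rot: [[0.998, -0.041, -0.055], [-0.041, -0.999, 0.003], [-0.055, -0.001, -0.998]]
contact_force: [-3.4, 0.3, -4.8]
grip_width: 0.0552
finger_force: 50.0
```

```bash
cat >> h.py <<'E'
def held():
    s=st();print('M',np.round(s['moment'],2)); R=np.array(s['tool_rot']); print('tilt',np.degrees(np.arcsin(-R[0,2])).round(1))
    p,w=cloud('wrist'); t=(w-np.array(s['tcp_pos']))@R*1000
    q=t[(np.abs(t[...,1])<22)&(t[...,2]<-20)&(t[...,2]>-50)&(t[...,0]>5)&(t[...,0]<70)]
    print(len(q),np.percentile(q[:,0],[1,99,99.5]).round(1),np.percentile(q[:,2],[5,50,95]).round(1))
    q=q[np.abs(q[:,2]-np.median(q[:,2]))<4]; print('land slope in tool',np.degrees(np.polyfit(q[:,0],q[:,2],1)[0]).round(2))
E
python3 - <<'E'
from h import *
held()
E
```

```text
t 29.6 tcp [6.388e+02 4.000e-01 5.080e+01] yaw -2.37 z [-0.055  0.003 -0.998] F [-3.4  0.3 -4.8] w 55.2 ff 50.0 q7 -1.89
M [ 0.33  0.79 -0.01]
tilt 3.2
10199 [ 7.  47.2 47.2] [-32.2 -31.1 -29.4]
land slope in tool -0.22
```

Request:
{"api": "servo_tool", "payload": {"commands": [[-0.001, 0, -0.004, -0.001, -0.03, 0, 0.5], [-0.001, 0, -0.008, -0.002, -0.055, 0, 0.5], [-0.001, 0, -0.008, -0.002, -0.055, 0, 0.5], [-0.001, 0, -0.008, -0.002, -0.055, 0, 0.5]]}}

```text
time_s: 29.98
tcp_pos: [0.64, 0.0, 0.0493]
tool_rot: [[0.999, -0.042, 0.005], [-0.042, -0.999, 0.001], [0.005, -0.001, -1.0]]
contact_force: [-0.1, -0.0, -2.2]
grip_width: 0.0556
finger_force: 50.0
```

Run:
```python
from h import *
held()
```

```text
t 29.98 tcp [640.    0.   49.3] yaw -2.39 z [ 0.005  0.001 -1.   ] F [-0.1 -0.  -2.2] w 55.6 ff 50.0 q7 -1.9
M [-0.    0.01  0.04]
tilt -0.3
10196 [ 7.  47.1 47.2] [-32.3 -31.2 -29.4]
land slope in tool -0.46
```

Request:
{"api": "servo_tool", "payload": {"commands": [[0, 0, -0.003, 0, 0, 0, 0.5], [0, 0, -0.003, 0, 0, 0, 0.5], [0, 0, -0.003, 0, 0, 0, 0.85], [0, 0, -0.003, 0, 0, 0, 0.85], [0, 0, -0.003, 0, 0, 0, 0.85], [0, 0, -0.003, 0, 0, 0, 0.85]]}}

```text
time_s: 30.53
tcp_pos: [0.6394, 0.0004, 0.0481]
tool_rot: [[0.999, -0.041, 0.005], [-0.041, -0.999, 0.001], [0.005, -0.001, -1.0]]
contact_force: [0.4, 0.4, 0.3]
grip_width: 0.0713
finger_force: 0.0
```

Request:
{"api": "servo_tool", "payload": {"commands": [[0, 0, 0.05, 0, 0, 0, 0.85], [0, 0, 0.15, 0, 0, 0, 0.85], [0, 0, 0.3, 0, 0, 0, 0.85], [0, 0, 0.4, 0, 0, 0, 0.85], [0, 0, 0.4, 0, 0, 0, 0.85], [0, 0, 0.4, 0, 0, 0, 0.85]]}}

```text
time_s: 31.03
tcp_pos: [0.6407, 0.0005, 0.1706]
tool_rot: [[0.999, -0.042, 0.01], [-0.042, -0.999, 0.001], [0.01, -0.001, -1.0]]
contact_force: [0.6, 0.6, -1.0]
grip_width: 0.0741
finger_force: 0.0
```

```bash
cat >> h.py <<'E'
def fitted(w,y):
    for a,b in ((y-.045,y+.045),(.215,.3)):
        q=w[sel(w,(.57,.73),(a,b),(.070,.09))]
        c,(L,S),t=rect(q); 
        A=np.c_[q[:,:2]-q[:,:2].mean(0),np.ones(len(q))]
        for _ in range(4):
            k=np.linalg.lstsq(A,q[:,2],rcond=None)[0]; r=np.abs(A@k-q[:,2])<.0025; A,q=A[r],q[r]
        print(len(q),c,(L,S),t,'z',np.round(k[2]*1000,1),'slope x,y deg',np.degrees(k[:2]).round(2))
E
python3 - <<'E'
from h import *
st()
p,w=cloud('wrist','w10'); fitted(w,0)
p,w=cloud('side','s10'); fitted(w,0)
cv2.imwrite("pics/s10c.png",cv2.resize(p[110:260,190:400,::-1],None,fx=3.5,fy=3.5,interpolation=cv2.INTER_CUBIC))
E
```

```text
t 31.03 tcp [6.407e+02 5.000e-01 1.706e+02] yaw -2.38 z [ 0.01   0.001 -1.   ] F [ 0.6  0.6 -1. ] w 74.1 ff 0.0 q7 -1.85
6914 [6.399e+02 2.000e-01] (np.float64(95.6), np.float64(56.1)) -2.4 z 79.2 slope x,y deg [0.02 0.02]
55 [628.1 229.6] (np.float64(17.4), np.float64(2.3)) -4.7 z 71.9 slope x,y deg [ -8.04 -47.35]
526 [ 6.379e+02 -2.000e-01] (np.float64(95.6), np.float64(61.7)) -1.8 z 79.4 slope x,y deg [-0.06  1.09]
123 [647.1 253.7] (np.float64(94.5), np.float64(59.9)) -2.2 z 79.4 slope x,y deg [-0.13  0.08]
```

View pics/s10c.png

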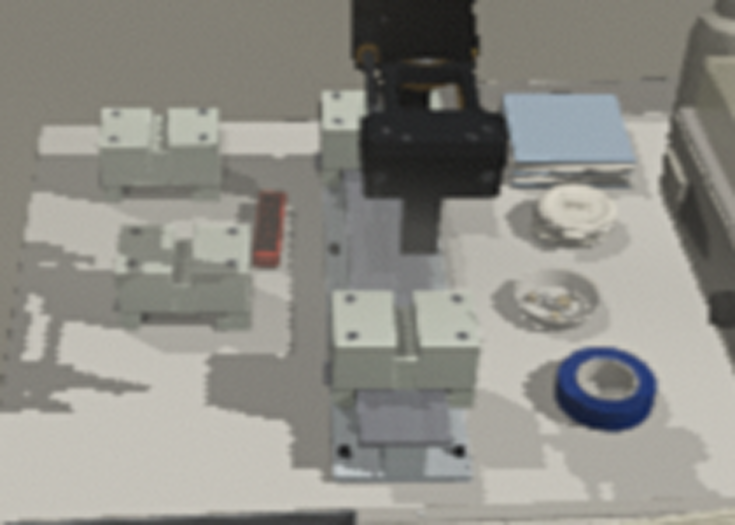

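Request:
{"api": "servo_tool", "payload": {"commands": [[-0.497, 0.371, 0.05, 0, 0, 0, 1], [-0.497, 0.371, 0.05, 0, 0, 0, 1], [-0.497, 0.371, 0.05, 0, 0, 0, 1], [-0.497, 0.371, 0.05, 0, 0, 0, 1], [-0.497, 0.371, 0.05, 0, 0, 0, 1], [-0.497, 0.371, 0.05, 0, 0, 0, 1], [-0.497, 0.371, 0.05, 0, 0, 0, 1], [-0.497, 0.371, 0.05, 0, 0, 0, 1]]}}

```text
time_s: 31.8
tcp_pos: [0.4902, 0.1106, 0.1822]
tool_rot: [[0.999, -0.042, 0.004], [-0.042, -0.999, 0.001], [0.004, -0.001, -1.0]]
contact_force: [0.6, 0.3, 0.6]
grip_width: 0.087
finger_force: 0.0
```

Run:
```python
from h import *
st()
p,w=cloud('wrist')
for nm,x,y,z in [('b2',(.39,.57),(.05,.18),(.0535,.063)),('b1',(.39,.57),(.2,.33),(.0535,.063))]:
    q=w[sel(w,x,y,z)]
    if len(q)>50: print(nm,len(q),*rect(q))
```

```text
t 31.8 tcp [490.2 110.6 182.2] yaw -2.43 z [ 0.004  0.001 -1.   ] F [0.6 0.3 0.6] w 87.0 ff 0.0 q7 -1.98
b2 5538 [490.6 112.1] [95.8 56. ] -2.2
b1 4158 [469.8 274.6] [94.8 57. ] -0.4
```

Request:
{"api": "servo_tool", "payload": {"commands": [[0.003, 0.005, -0.12, 0, 0.005, 0.003, 1], [0.003, 0.005, -0.25, 0, 0.005, 0.003, 1], [0.003, 0.005, -0.38, 0, 0.005, 0.003, 1], [0.003, 0.005, -0.48, 0, 0.005, 0.003, 1], [0.003, 0.005, -0.515, 0, 0.005, 0.003, 1], [0.003, 0.005, -0.523, 0, 0.005, 0.003, 1], [0.003, 0.005, -0.523, 0, 0.005, 0.003, 1]]}}

```text
time_s: 32.43
tcp_pos: [0.4915, 0.1129, 0.0262]
tool_rot: [[0.999, -0.039, -0.001], [-0.039, -0.999, 0.002], [-0.001, -0.002, -1.0]]
contact_force: [0.4, 0.2, 0.8]
grip_width: 0.0872
finger_force: 0.0
```

Request:
{"api": "servo_tool", "payload": {"commands": [[0, 0, 0, 0, 0, 0, 0.5], [0, 0, 0, 0, 0, 0, 0.5], [0, 0, 0, 0, 0, 0, 0.5], [0, 0, 0, 0, 0, 0, 0.5], [0, 0, 0, 0, 0, 0, 0.5], [0, 0, 0, 0, 0, 0, 0.5], [0, 0, 0, 0, 0, 0, 0.5], [0, 0, 0, 0, 0, 0, 0.5]], "force": 50}}

```text
time_s: 33.1
tcp_pos: [0.4914, 0.1128, 0.0267]
tool_rot: [[0.999, -0.039, 0.001], [-0.039, -0.999, 0.001], [0.001, -0.001, -1.0]]
contact_force: [-1.3, -2.5, 6.5]
grip_width: 0.0554
finger_force: 50.0
```

Run:
```python
from h import *
held()
```

```text
t 33.1 tcp [491.4 112.8  26.7] yaw -2.21 z [ 0.001  0.001 -1.   ] F [-1.3 -2.5  6.5] w 55.4 ff 50.0 q7 -2.12
M [-0.42  0.36 -0.04]
tilt -0.0
9865 [ 7.2 47.1 47.1] [-30.6 -29.5 -28.1]
land slope in tool 0.21
```

Request:
{"api": "servo_tool", "payload": {"commands": [[0, 0, 0.08, 0, 0, 0, 0.5], [0, 0, 0.18, 0, 0, 0, 0.5], [0, 0, 0.28, 0, 0, 0, 0.5], [0, 0, 0.35, 0, 0, 0, 0.5], [0, 0, 0.35, 0, 0, 0, 0.5]]}}

```text
time_s: 33.57
tcp_pos: [0.4932, 0.1139, 0.1352]
tool_rot: [[0.999, -0.038, 0.006], [-0.038, -0.999, 0.002], [0.006, -0.002, -1.0]]
contact_force: [0.8, 0.4, -2.5]
grip_width: 0.0559
finger_force: 50.0
```

Request:
{"api": "servo_tool", "payload": {"commands": [[0.568, -0.003, 0, 0, 0, -0.003, 0.5], [0.568, -0.003, 0, 0, 0, -0.003, 0.5], [0.568, -0.003, 0, 0, 0, -0.003, 0.5], [0.568, -0.003, 0, 0, 0, -0.003, 0.5], [0.568, -0.003, 0, 0, 0, -0.003, 0.5], [0.568, -0.003, 0, 0, 0, -0.003, 0.5], [0.568, -0.003, 0, 0, 0, -0.003, 0.5]]}}

```text
time_s: 34.15
tcp_pos: [0.6604, 0.1125, 0.1289]
tool_rot: [[0.999, -0.041, -0.004], [-0.041, -0.999, 0.001], [-0.004, -0.001, -1.0]]
contact_force: [-0.3, 0.6, -3.1]
grip_width: 0.0556
finger_force: 50.0
```

Request:
{"api": "servo_tool", "payload": {"commands": [[0, 0, 0, 0.014, 0.333, 0, 0.5], [0, 0, 0, 0.014, 0.333, 0, 0.5], [0, 0, 0, 0.014, 0.333, 0, 0.5], [0, 0, 0, 0.014, 0.333, 0, 0.5], [0, 0, 0, 0.014, 0.333, 0, 0.5], [0, 0, 0, 0.014, 0.333, 0, 0.5]]}}

```text
time_s: 34.65
tcp_pos: [0.6609, 0.113, 0.1315]
tool_rot: [[0.94, -0.041, -0.34], [-0.038, -0.999, 0.015], [-0.34, -0.002, -0.94]]
contact_force: [-0.0, 0.0, -2.4]
grip_width: 0.0556
finger_force: 50.0
```

Run:
```python
from h import *
held()
```

```text
t 34.65 tcp [660.9 113.  131.5] yaw -2.3 z [-0.34   0.015 -0.94 ] F [-0.   0.  -2.4] w 55.6 ff 50.0 q7 -2.01
M [ 0.   -0.64 -0.02]
tilt 19.9
9870 [ 7.4 47.5 47.5] [-30.4 -29.3 -27.9]
land slope in tool 0.24
```

Request:
{"api": "servo_tool", "payload": {"commands": [[0.003, 0, -0.08, 0, 0, 0, 0.5], [0.003, 0, -0.14, 0, 0, 0, 0.5], [0.003, 0, -0.19, 0, 0, 0, 0.5], [0.003, 0, -0.22, 0, 0, 0, 0.5], [0.003, 0, -0.235, 0, 0, 0, 0.5], [0.003, 0, -0.24, 0, 0, 0, 0.5], [0.003, 0, -0.24, 0, 0, 0, 0.5], [0.003, 0, -0.24, 0, 0, 0, 0.5]]}}

```text
time_s: 35.37
tcp_pos: [0.6629, 0.1123, 0.0603]
tool_rot: [[0.939, -0.042, -0.34], [-0.039, -0.999, 0.016], [-0.341, -0.002, -0.94]]
contact_force: [-0.3, -0.1, -2.3]
grip_width: 0.0555
finger_force: 50.0
```

Run:
```python
from h import *
st()
```

```text
t 35.37 tcp [662.9 112.3  60.3] yaw -2.38 z [-0.34   0.016 -0.94 ] F [-0.3 -0.1 -2.3] w 55.5 ff 50.0 q7 -2.01
```

Request:
{"api": "servo_tool", "payload": {"commands": [[0, 0, -0.003, 0, 0, 0, 0.5], [-0.01, 0, -0.003, 0, 0, 0, 0.5], [-0.02, 0.001, -0.003, 0, 0, 0, 0.5], [-0.028, 0.001, -0.003, 0, 0, 0, 0.5], [-0.028, 0.001, -0.003, 0, 0, 0, 0.5]]}}

```text
time_s: 35.78
tcp_pos: [0.6535, 0.1126, 0.0586]
tool_rot: [[0.939, -0.042, -0.342], [-0.039, -0.999, 0.015], [-0.342, -0.001, -0.94]]
contact_force: [0.6, -0.1, -2.6]
grip_width: 0.0558
finger_force: 50.0
```

Request:
{"api": "servo_tool", "payload": {"commands": [[-0.006, 0, 0, 0, 0, 0, 0.5], [-0.013, 0.001, 0, 0, 0, 0, 0.5], [-0.013, 0.001, 0, 0, 0, 0, 0.5], [-0.013, 0.001, 0, 0, 0, 0, 0.5]]}}

```text
time_s: 36.12
tcp_pos: [0.6502, 0.1127, 0.0586]
tool_rot: [[0.939, -0.042, -0.341], [-0.039, -0.999, 0.015], [-0.342, -0.001, -0.94]]
contact_force: [-0.1, -0.6, -1.2]
grip_width: 0.0556
finger_force: 50.0
```

Run:
```python
from h import *
held()
```

```text
t 36.12 tcp [650.2 112.7  58.6] yaw -2.38 z [-0.341  0.015 -0.94 ] F [-0.1 -0.6 -1.2] w 55.6 ff 50.0 q7 -2.01
M [-0.11 -0.55  0.07]
tilt 20.0
9874 [ 7.5 47.5 47.5] [-30.3 -29.3 -27.9]
land slope in tool 0.19
```

Request:
{"api": "servo_tool", "payload": {"commands": [[-0.005, 0, -0.004, -0.003, -0.07, 0, 0.5], [-0.01, 0, -0.009, -0.006, -0.14, 0, 0.5], [-0.014, 0, -0.014, -0.008, -0.2, 0, 0.5], [-0.014, 0, -0.014, -0.008, -0.2, 0, 0.5], [-0.014, 0, -0.014, -0.008, -0.2, 0, 0.5]]}}

```text
time_s: 36.58
tcp_pos: [0.6446, 0.1134, 0.0547]
tool_rot: [[0.989, -0.041, -0.14], [-0.04, -0.999, 0.007], [-0.14, -0.002, -0.99]]
contact_force: [-2.9, 1.1, -0.3]
grip_width: 0.0552
finger_force: 50.0
```

Request:
{"api": "servo_tool", "payload": {"commands": [[-0.003, 0, -0.004, -0.002, -0.05, 0, 0.5], [-0.005, 0, -0.007, -0.003, -0.083, 0, 0.5], [-0.005, 0, -0.007, -0.003, -0.083, 0, 0.5], [-0.005, 0, -0.007, -0.003, -0.083, 0, 0.5]]}}

```text
time_s: 36.92
tcp_pos: [0.6433, 0.1128, 0.0513]
tool_rot: [[0.998, -0.041, -0.056], [-0.041, -0.999, 0.004], [-0.056, -0.002, -0.998]]
contact_force: [-3.7, 1.3, -3.9]
grip_width: 0.056
finger_force: 50.0
```

Request:
{"api": "servo_tool", "payload": {"commands": [[-0.001, 0, -0.004, -0.001, -0.03, 0, 0.5], [-0.001, 0, -0.008, -0.002, -0.053, 0, 0.5], [-0.001, 0, -0.008, -0.002, -0.053, 0, 0.5], [-0.001, 0, -0.008, -0.002, -0.053, 0, 0.5]]}}

```text
time_s: 37.25
tcp_pos: [0.6453, 0.1127, 0.0502]
tool_rot: [[0.999, -0.042, 0.004], [-0.042, -0.999, 0.002], [0.004, -0.003, -1.0]]
contact_force: [0.3, 0.5, 1.5]
grip_width: 0.0557
finger_force: 50.0
```

Run:
```python
from h import *
held()
```

```text
t 37.25 tcp [645.3 112.7  50.2] yaw -2.4 z [ 0.004  0.002 -1.   ] F [0.3 0.5 1.5] w 55.7 ff 50.0 q7 -2.1
M [-0.02  0.25  0.03]
tilt -0.2
9978 [ 6.7 47.1 47.1] [-31.  -29.9 -28.5]
land slope in tool -0.46
```

Request:
{"api": "servo_tool", "payload": {"commands": [[0, 0, -0.002, 0, 0, 0, 0.5], [0, 0, -0.002, 0, 0, 0, 0.5], [0, 0, -0.002, 0, 0, 0, 0.85], [0, 0, -0.002, 0, 0, 0, 0.85], [0, 0, -0.002, 0, 0, 0, 0.85], [0, 0, -0.002, 0, 0, 0, 0.85]]}}

```text
time_s: 37.8
tcp_pos: [0.6441, 0.1127, 0.0487]
tool_rot: [[0.999, -0.042, 0.003], [-0.042, -0.999, 0.002], [0.003, -0.002, -1.0]]
contact_force: [-0.4, -0.2, 1.0]
grip_width: 0.0712
finger_force: 0.0
```

Request:
{"api": "servo_tool", "payload": {"commands": [[0, 0, 0.05, 0, 0, 0, 0.85], [0, 0, 0.15, 0, 0, 0, 0.85], [0, 0, 0.3, 0, 0, 0, 0.85], [0, 0, 0.4, 0, 0, 0, 0.85], [0, 0, 0.4, 0, 0, 0, 0.85], [0, 0, 0.4, 0, 0, 0, 0.85]]}}

```text
time_s: 38.3
tcp_pos: [0.6455, 0.1134, 0.1727]
tool_rot: [[0.999, -0.041, 0.008], [-0.041, -0.999, 0.003], [0.008, -0.003, -1.0]]
contact_force: [0.6, 0.2, -0.7]
grip_width: 0.0741
finger_force: 0.0
```

Run:
```python
from h import *
st()
p,w=cloud('wrist','w11'); fitted(w,.113)
p,w=cloud('side','s11'); fitted(w,.113)
cv2.imwrite("pics/s11c.png",cv2.resize(p[110:260,190:400,::-1],None,fx=3.5,fy=3.5,interpolation=cv2.INTER_CUBIC))
```

```text
t 38.3 tcp [645.5 113.4 172.7] yaw -2.37 z [ 0.008  0.003 -1.   ] F [ 0.6  0.2 -0.7] w 74.1 ff 0.0 q7 -2.05
6799 [644.5 112.8] (np.float64(96.6), np.float64(56.1)) -2.3 z 79.2 slope x,y deg [0.06 0.05]
5543 [648.5 256.7] (np.float64(96.0), np.float64(57.0)) -2.4 z 79.3 slope x,y deg [0.09 0.23]
393 [644.  112.4] (np.float64(95.2), np.float64(62.1)) -3.6 z 79.2 slope x,y deg [0.03 1.59]
188 [647.5 254.3] (np.float64(94.1), np.float64(57.2)) -3.6 z 79.2 slope x,y deg [0.13 1.79]
```

View pics/s11c.png

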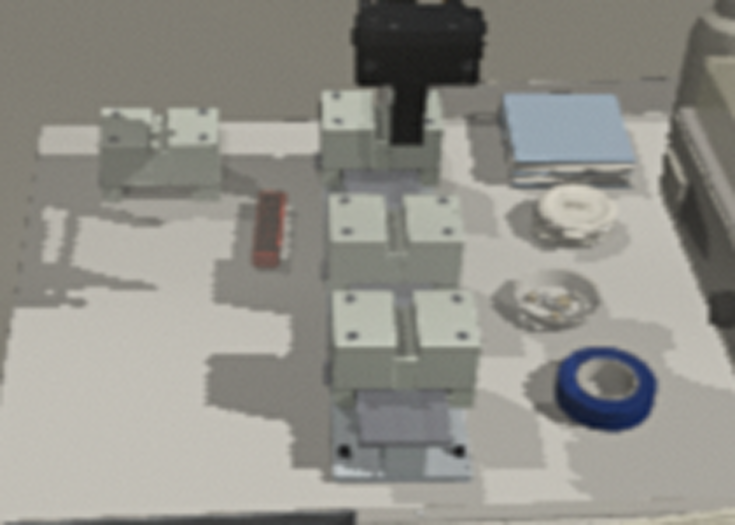

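Request:
{"api": "servo_tool", "payload": {"commands": [[-0.583, 0.537, 0.05, 0, 0.004, 0.035, 1], [-0.583, 0.537, 0.05, 0, 0.004, 0.035, 1], [-0.583, 0.537, 0.05, 0, 0.004, 0.035, 1], [-0.583, 0.537, 0.05, 0, 0.004, 0.035, 1], [-0.583, 0.537, 0.05, 0, 0.004, 0.035, 1], [-0.583, 0.537, 0.05, 0, 0.004, 0.035, 1], [-0.583, 0.537, 0.05, 0, 0.004, 0.035, 1], [-0.583, 0.537, 0.05, 0, 0.004, 0.035, 1]]}}

```text
time_s: 39.07
tcp_pos: [0.4675, 0.2748, 0.1834]
tool_rot: [[1.0, -0.001, -0.002], [-0.001, -1.0, 0.001], [-0.002, -0.001, -1.0]]
contact_force: [0.8, -0.2, 0.1]
grip_width: 0.0869
finger_force: 0.0
```

Run:
```python
from h import *
st()
p,w=cloud('wrist')
q=w[sel(w,(.38,.58),(.18,.34),(.0535,.063))]; print(len(q),*rect(q))
```

```text
t 39.07 tcp [467.5 274.8 183.4] yaw -0.05 z [-0.002  0.001 -1.   ] F [ 0.8 -0.2  0.1] w 86.9 ff 0.0 q7 -2.32
5497 [469.4 274.9] [95.7 56. ] -0.1
```

Request:
{"api": "servo_tool", "payload": {"commands": [[0.006, 0, -0.12, 0, 0, 0, 1], [0.006, 0, -0.25, 0, 0, 0, 1], [0.006, 0, -0.38, 0, 0, 0, 1], [0.006, 0, -0.48, 0, 0, 0, 1], [0.006, 0, -0.515, 0, 0, 0, 1], [0.006, 0, -0.525, 0, 0, 0, 1], [0.006, 0, -0.525, 0, 0, 0, 1]]}}

```text
time_s: 39.7
tcp_pos: [0.4714, 0.2733, 0.0264]
tool_rot: [[1.0, -0.006, -0.002], [-0.006, -1.0, 0.002], [-0.002, -0.002, -1.0]]
contact_force: [-0.8, 0.4, -0.4]
grip_width: 0.0871
finger_force: 0.0
```

Request:
{"api": "servo_tool", "payload": {"commands": [[0, 0, 0, 0, 0, 0, 0.5], [0, 0, 0, 0, 0, 0, 0.5], [0, 0, 0, 0, 0, 0, 0.5], [0, 0, 0, 0, 0, 0, 0.5], [0, 0, 0, 0, 0, 0, 0.5], [0, 0, 0, 0, 0, 0, 0.5], [0, 0, 0, 0, 0, 0, 0.5], [0, 0, 0, 0, 0, 0, 0.5]], "force": 50}}

```text
time_s: 40.37
tcp_pos: [0.4713, 0.274, 0.027]
tool_rot: [[1.0, -0.005, -0.0], [-0.005, -1.0, 0.002], [-0.0, -0.002, -1.0]]
contact_force: [-1.0, -1.7, 5.4]
grip_width: 0.0557
finger_force: 50.0
```

Request:
{"api": "servo_tool", "payload": {"commands": [[0, 0, 0.08, 0, 0, 0, 0.5], [0, 0, 0.18, 0, 0, 0, 0.5], [0, 0, 0.28, 0, 0, 0, 0.5], [0, 0, 0.35, 0, 0, 0, 0.5], [0, 0, 0.35, 0, 0, 0, 0.5], [0, 0, 0.35, 0, 0, 0, 0.5]]}}

```text
time_s: 40.87
tcp_pos: [0.4714, 0.2739, 0.132]
tool_rot: [[1.0, -0.005, 0.0], [-0.005, -1.0, 0.002], [0.0, -0.002, -1.0]]
contact_force: [0.2, 0.1, -3.6]
grip_width: 0.0556
finger_force: 50.0
```

Run:
```python
from h import *
held()
```

```text
t 40.87 tcp [471.4 273.9 132. ] yaw -0.28 z [ 0.     0.002 -1.   ] F [ 0.2  0.1 -3.6] w 55.6 ff 50.0 q7 -2.35
M [ 0.01 -0.   -0.01]
tilt -0.0
9738 [ 6.1 45.9 46. ] [-30.2 -29.2 -27.8]
land slope in tool 0.24
```

Request:
{"api": "servo_tool", "payload": {"commands": [[0.033, -0.775, 0.05, 0, 0, 0.01, 0.5], [0.033, -0.775, 0.05, 0, 0, 0.01, 0.5], [0.033, -0.775, 0.05, 0, 0, 0.01, 0.5], [0.033, -0.775, 0.05, 0, 0, 0.01, 0.5], [0.033, -0.775, 0.05, 0, 0, 0.01, 0.5], [0.033, -0.775, 0.05, 0, 0, 0.01, 0.5], [0.033, -0.775, 0.05, 0, 0, 0.01, 0.5]]}}

```text
time_s: 41.5
tcp_pos: [0.4799, 0.0341, 0.1446]
tool_rot: [[1.0, -0.003, -0.004], [-0.003, -1.0, -0.0], [-0.004, 0.0, -1.0]]
contact_force: [-0.2, 0.7, -1.5]
grip_width: 0.0554
finger_force: 50.0
```

Request:
{"api": "servo_tool", "payload": {"commands": [[0.033, -0.775, -0.05, 0, 0, 0, 0.5], [0.033, -0.775, -0.05, 0, 0, 0, 0.5], [0.033, -0.775, -0.05, 0, 0, 0, 0.5], [0.033, -0.775, -0.05, 0, 0, 0, 0.5], [0.033, -0.775, -0.05, 0, 0, 0, 0.5], [0.033, -0.775, -0.05, 0, 0, 0, 0.5], [0.033, -0.775, -0.05, 0, 0, 0, 0.5], [0.033, -0.775, -0.05, 0, 0, 0, 0.5]]}}

```text
time_s: 42.17
tcp_pos: [0.4892, -0.1924, 0.1291]
tool_rot: [[1.0, 0.002, -0.005], [0.002, -1.0, 0.004], [-0.005, -0.004, -1.0]]
contact_force: [0.1, 0.5, -2.4]
grip_width: 0.0553
finger_force: 50.0
```

Request:
{"api": "servo_tool", "payload": {"commands": [[0, 0, -0.1, 0, 0, 0, 0.5], [0, 0, -0.2, 0, 0, 0, 0.5], [0, 0, -0.27, 0, 0, 0, 0.5], [0, 0, -0.3, 0, 0, 0, 0.5], [0, 0, -0.306, 0, 0, 0, 0.5], [0, 0, -0.306, 0, 0, 0, 0.5], [0, 0, -0.306, 0, 0, 0, 0.5]]}}

```text
time_s: 42.75
tcp_pos: [0.4914, -0.1907, 0.0404]
tool_rot: [[1.0, 0.007, -0.0], [0.007, -1.0, 0.002], [-0.0, -0.002, -1.0]]
contact_force: [-0.4, 0.4, -1.8]
grip_width: 0.0557
finger_force: 50.0
```

Run:
```python
from h import *
st()
```

```text
t 42.75 tcp [ 491.4 -190.7   40.4] yaw 0.38 z [-0.     0.002 -1.   ] F [-0.4  0.4 -1.8] w 55.7 ff 50.0 q7 -1.41
```

Request:
{"api": "servo_tool", "payload": {"commands": [[0, 0, -0.006, 0, 0, 0, 0.5], [0, 0, -0.01, 0, 0, 0, 0.5], [0, 0, -0.01, 0, 0, 0, 0.5], [0, 0, -0.01, 0, 0, 0, 0.5]]}}

```text
time_s: 43.08
tcp_pos: [0.4912, -0.1913, 0.0372]
tool_rot: [[1.0, 0.006, -0.0], [0.006, -1.0, 0.002], [-0.0, -0.002, -1.0]]
contact_force: [0.7, 0.3, -2.1]
grip_width: 0.0559
finger_force: 50.0
```

Request:
{"api": "servo_tool", "payload": {"commands": [[0, 0, 0, 0, 0, 0, 0.85], [0, 0, 0, 0, 0, 0, 0.85], [0, 0, 0, 0, 0, 0, 0.85], [0, 0, 0, 0, 0, 0, 0.85], [0, 0, 0, 0, 0, 0, 0.85]]}}

```text
time_s: 43.5
tcp_pos: [0.4909, -0.1912, 0.0368]
tool_rot: [[1.0, 0.006, -0.001], [0.006, -1.0, 0.002], [-0.001, -0.002, -1.0]]
contact_force: [-0.2, -0.2, -0.6]
grip_width: 0.0727
finger_force: 0.0
```

Request:
{"api": "servo_tool", "payload": {"commands": [[0, 0, 0.1, 0, 0, 0, 0.85], [0, 0, 0.25, 0, 0, 0, 0.85], [0, 0, 0.4, 0, 0, 0, 0.85], [0, 0, 0.6, 0, 0, 0, 0.85], [0, 0, 0.7, 0, 0, 0, 0.85], [0, 0, 0.7, 0, 0, 0, 0.85], [0, 0, 0.7, 0, 0, 0, 0.85]]}}

```text
time_s: 44.08
tcp_pos: [0.4929, -0.1916, 0.2516]
tool_rot: [[1.0, 0.006, 0.006], [0.006, -1.0, -0.001], [0.006, 0.001, -1.0]]
contact_force: [0.6, -0.0, -0.4]
grip_width: 0.0742
finger_force: 0.0
```

Run:
```python
from h import *
st()
p,w=cloud('side','s12'); fitted(w,.113); fitted(w,0)
q=w[sel(w,(.39,.6),(-.26,-.12),(.055,.08))]; print('tray block',len(q),*rect(q),np.median(q[:,2]))
```

```text
t 44.08 tcp [ 492.9 -191.6  251.6] yaw 0.33 z [ 0.006 -0.001 -1.   ] F [ 0.6 -0.  -0.4] w 74.2 ff 0.0 q7 -1.31
397 [643.  111.5] (np.float64(95.0), np.float64(60.5)) -2.1 z 79.4 slope x,y deg [0.03 1.53]
296 [646.7 254.1] (np.float64(95.9), np.float64(58.5)) -1.4 z 79.1 slope x,y deg [0.16 1.79]
524 [637.8  -0.8] (np.float64(96.3), np.float64(59.7)) -2.5 z 79.3 slope x,y deg [-0.14  0.98]
296 [646.7 254.1] (np.float64(95.9), np.float64(58.5)) -1.4 z 79.1 slope x,y deg [0.16 1.79]
tray block 1229 [ 487.6 -192.4] [95.9 58.4] 0.9 0.06635327228727173
```

View pics/s12.png

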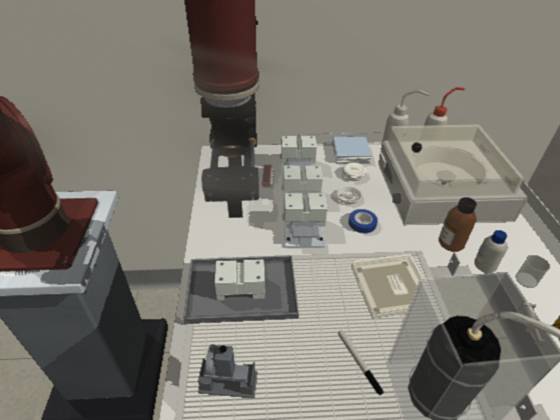

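```bash
python3 -c "
from rig import ticket; print(ticket.close_job())"
```

```text
the job is handed in; nothing more can be done
None
```

The job is handed in at about 44 s of robot time: the hex-key set is on the bench, block 1 (shallow slot, about 7 mm) is in the reject tray, blocks 2 and 3 (deep, about 13 mm) sit level on the rail at the fitted block's height, and the gauge is back on its stand; the dial faced away from the cameras, so I judged depth from the probe force and, for blocks 1 and 3, camera depth.

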